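Make up a gilding kit and a colour kit in foam-lined boxes

TASK

Make up the two porcelain-painting kits from the five things laid out just behind the two boxes: the gilding kit is the brown oil bottle, the smallest dish and the burnishing stick, in the box whose foam has a long slot; the colour kit is the paint jar and the larger dish, in the other box. Put each thing the right way up in the cutout made for it, the stick lying in the slot, and press the bottle and the jar fully home, down to the floor of their snug wells. Leave the teacup behind where it stands.

Things in the scene. Friction and masses are not known exactly. Their poses are not given: they have to be found in the camera images.
- box_gilding: Fixed open wooden box 194 x 124 mm, 34 mm high, lined with grey foam whose top is 32 mm above the bench. Origin: centre of its underside; x along its long side, z up. Three cutouts: a round well with ribs for the bottle at (-48, +22) mm; a round recess, 60 mm across and 10 mm deep, for the small dish at (+48, +22) mm; a slot 176 mm along x by 27 mm, 5 mm deep, for the stick, centred at (0, -38) mm. In the well four springy foam ribs grip the bottle: see the bottle.
- box_colour: Fixed open wooden box 170 x 104 mm, 34 mm high, lined with grey foam whose top is 32 mm above the bench. Origin: centre of its underside; x along its long side, z up. Two cutouts: a round well with ribs for the jar at (-44, 0) mm; a round recess, 80 mm across and 10 mm deep, for the larger dish at (+36, 0) mm.
- bottle: Small brown glass bottle with a black cap, 74 mm high, straight body 40 mm across up to about 45 mm. Origin: centre of its underside, z up. Its well is 27 mm deep; four springy foam ribs with a sloping lead-in squeeze it there, so centre it within 4 mm and press it down with about 10 N until it stands on the floor, 5 mm above the box's underside.
- jar: Small paint jar, 70 mm high: round body 45 mm across up to 50 mm, above it a white screw cap 35 mm across. Origin: centre of its underside, z up. Its well is 27 mm deep with four springy foam ribs and a sloping lead-in, so centre it within 4 mm and press it down with about 10 N until it stands on the floor, 5 mm above the box's underside.
- dish_s: Smallest white mixing dish, round, 41 x 44 mm across and 26 mm high, open on top, wall about 4 mm. Origin: centre of its underside, z up; grip it across the outside. In its recess it stands 16 mm proud of the foam.
- dish_l: Larger white mixing dish, round, 64 mm across and 26 mm high, open on top. Origin: centre of its underside, z up; grip it across the outside. In its recess it stands 16 mm proud of the foam.
- burnisher_mid (a point): Middle of the turned wooden burnishing stick: 161 mm long, lying; its thick half is a round barrel 17 mm across, the other half tapers to a point. The point lies on the stick's axis, 8.5 mm above what it lies on; x runs along the stick to its pointed end. It may lie in the slot either way round.
- cup_01: White porcelain teacup with a handle, 114 mm across, 62 mm high, standing behind the work: leave it alone. Origin: centre of its underside.
There are look-alikes about, which are no part of the job. Of the things shaped like the dish_l, the white one is meant. Of the things shaped like the jar, the white one is meant.

How it is judged:
By the outcome, as a careful person would: the job done as asked, in the order asked, and still so for the second after the job is handed in, with the robot touching nothing.
It also fails if it takes over 136 s, if anything falls off the work surface, if the arm or the gripper's body presses on something with over 40 N, if the wrist force passes 120 N, or if a joint passes its speed limit or range.

ROBOT

A 6-joint arm with a two-finger parallel gripper is mounted at the origin on a cart in front of the work surface, level with it; the furniture and walls round the work are solid. World frame = base frame: x ahead of the robot, y to its left, z up, the work surface at z = 0. Lengths are in m, angles in rad, forces in N, time in s.
With the tool pointing down it reaches from about 0.225 to 0.875 m from the base axis. Payload 3.4 kg.
Tool frame: the origin (TCP) lies on the mounting face of the last link; the fingertips stand 173 mm ahead of it and the grasp point (between the pads) lies 155 mm ahead of it; y points along the fingers, x is the direction in which the jaws open and shut, and the axes are right-handed (so a half turn about y gives the same grasp; the last joint's range is limited). The gripper opens to 85 mm and grips with 20 to 120 N. Pads are 22 mm wide; open, the fingers measure 114 mm over their backs; the gripper's body (76 mm by 85 mm) begins 54 mm behind the grasp point. The pads swing forward as they close: fully open they stand 13 mm farther back than shut.
Start: joints at [-1.228, 0.276, 1.505, -0, 1.361, -0.121], TCP at [0.257, -0.514, 0.405] pointing down, gripper open.
Joint ranges: [-2.89, 2.89], [-0.75, 2.08], [0.22, 2.7], [-1.18, 4.32], [0.11, 2.71], [-2.7, 2.7]. Speed limits (rad/s): [2.57, 2.57, 3.14, 3.14, 3.14, 3.14].

INTERFACE

Orientations are given as a unit quaternion [w, x, y, z].
In Python, from rig import manip, vision, ticket gives the robot as it stands.
- The arm moves only by the tool arm_command, never from a script. Its argument "increments" is one flat list of numbers, 7 for each row, row after row: the turn, a rotation vector about the tool's x, y, z in rad, then the shift along the tool's x, y, z in cm, then the closure, from 0 (fully open) to 1 (shut). In form: [wx, wy, wz, tx, ty, tz, hand, wx, wy, wz, tx, ty, tz, hand, ...]. A call has 1 to 8 rows; each row shifts and turns the commanded pose from where the row before left it, along the tool's axes as they then stand; what a row does not reach is not made up. A row lasts 1/8 s, in which the tool goes at most 62.5 mm and 10.7 degrees, less where a joint would pass 70% of its speed; a pose out of reach is approached as far as the arm can. A call is refused whole if a number of a shift passes 6.25 or a number of a turn 0.188, either way. A call with a gripper value outside its range is refused whole. The fingers move at their own pace and stop on an object; "grip_force" is the grip in N (left out, the last holds). Time passes only in rows, so rows that do not move let the fingers close. It gives the time, the measured TCP pose, the force and the opening at its end, in the units of the state.
- manip.get_state(): the state, without advancing time (a new reading comes with each control period).
- vision.get_image(name): name is "side" or "top"; returns the picture (420x560x3 uint8, red, green, blue); there is no depth.
- vision.camera_params(name): a dict with "vfov" (degrees; the focal length in pixels is half the picture's height over the tangent of half this angle, whatever the lens; pixels are square), "cx", "cy" (the principal point, pixels), "R" (3x3) and "t" (3): a world point X has camera coordinates R X + t. Camera axes: x right, y down, z forward; pixel columns grow to the right and rows downward; lengths in m; the calibration is good to about 2 mm. A picture is of the moment at which its call begins. camera_params takes no time and is no camera call.
- ticket.sign_off(): hands the job in, once; it reports no verdict.
The state is a dict: "clock": time; "qpos": joint angles; "qd": joint speeds; "effort": joint torques, N m; "position": TCP position; "ee_rot": TCP orientation; "contact_force": force on the tool from outside, world axes, zero at the start; "moment": the same for the moment, N m; "width": finger opening in m.
Only numpy, scipy, OpenCV 4.12 (cv2) and the standard library are available. Lean on these libraries where they do the work, as an engineer would, in place of code of your own. Each camera call takes 0.05 s, during which the arm holds its last target.

## Working session

There is one attempt and no reset: what is moved stays moved. The work goes in short steps, Python scripts to look and compute and a tool call to move; the robot and the scene stay as the last step left them, time stands still between calls to the robot, and variables do not carry over. Pictures are saved under pics/ and viewed, and the job is handed in when it is done.

Besides the shell and the picture viewer there is one more tool, called after "Emit:" by a JSON object that holds its "name" and its "arguments". arm_command: Moves the arm, as the interface text tells. Its arguments: {"type":"object","properties":{"increments":{"type":"array"},"grip_force":{"type":"number"}},"required":["increments"]}

```bash
ls; mkdir -p pics
python3 - <<'E'
from rig import manip, vision
import cv2
print(manip.get_state())
for n in ("side","top"):
    p=vision.camera_params(n); print(n,p)
    cv2.imwrite(f"pics/{n}0.png",cv2.cvtColor(vision.get_image(n),cv2.COLOR_RGB2BGR))
E
```

```text
pics
{'clock': 0.0, 'qpos': array([-1.22800078e+00,  2.76617048e-01,  1.50611549e+00,  1.80504042e-05,
        1.36067352e+00, -1.20971141e-01]), 'qd': array([-4.63748364e-04, -2.04183315e-03, -3.14406354e-04, -6.16491594e-05,
       -6.60388259e-04,  2.97572609e-04]), 'effort': array([-4.77238664e-04, -4.16777515e+01, -2.45800638e+01, -7.09961796e-05,
        1.12179236e-02,  1.00226924e-05]), 'position': array([ 0.2571559 , -0.51407294,  0.40383386]), 'ee_rot': array([ 0.6019274 , -0.60111688,  0.37221005, -0.37121636]), 'contact_force': array([ 0.34817939,  0.24276421, -0.17545506]), 'moment': array([-0.01156902, -0.00603302, -0.02773933]), 'width': 0.08508852417668059}
side {'vfov': 45.85916633519287, 'cx': 286.72678924234873, 'cy': 212.47205776880213, 'R': array([[-0.77783335,  0.62833737,  0.01293952],
       [ 0.39698646,  0.50719168, -0.76495644],
       [-0.48721353, -0.58987181, -0.64395203]]), 't': array([ 0.54632365, -0.08205835,  1.61008329])}
top {'vfov': 43.70673445746136, 'cx': 279.6072455634515, 'cy': 209.43250387049363, 'R': array([[-0.01288618, -0.99973094, -0.01928712],
       [-0.99712731,  0.01428766, -0.07438412],
       [ 0.07463968,  0.01827319, -0.99704313]]), 't': array([-0.16122464,  0.58129073,  1.43825582])}
```

View pics/side0.png

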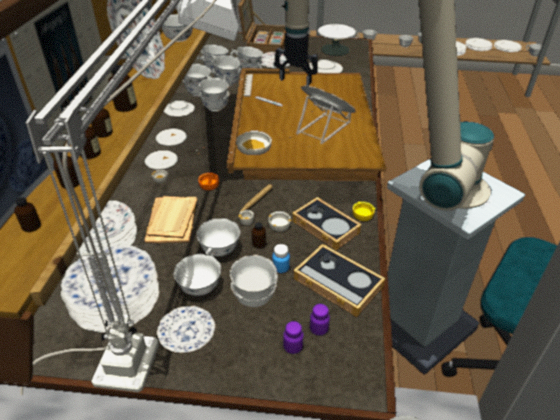

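View pics/top0.png

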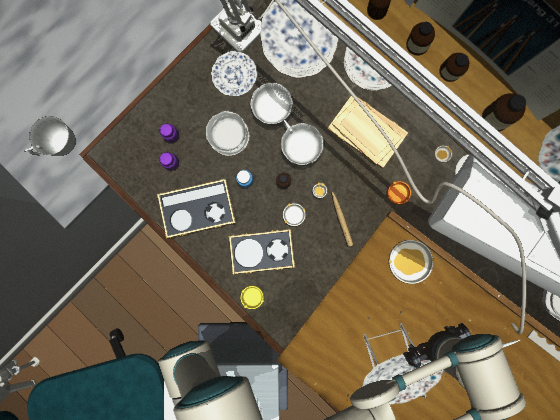

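```bash
cat > h.py <<'E'
import numpy as np, cv2
from rig import manip, vision
from scipy.spatial.transform import Rotation as Ro
def K(n):
    p=vision.camera_params(n); f=210/np.tan(np.radians(p['vfov']/2))
    return f,p['cx'],p['cy'],np.array(p['R']),np.array(p['t'])
def ray(n,u,v):
    f,cx,cy,R,t=K(n); d=R.T@np.array([(u-cx)/f,(v-cy)/f,1]); return -R.T@t,d
def onz(n,u,v,z):
    o,d=ray(n,u,v); return o+d*(z-o[2])/d[2]
def proj(n,X):
    f,cx,cy,R,t=K(n); c=R@np.array(X)+t; return np.array([f*c[0]/c[2]+cx,f*c[1]/c[2]+cy])
def tri(a,b):
    A=0;B=0
    for n,(u,v) in (("side",a),("top",b)):
        o,d=ray(n,u,v); d=d/np.linalg.norm(d); P=np.eye(3)-np.outer(d,d); A=A+P;B=B+P@o
    return np.linalg.solve(A,B)
def rot():
    q=manip.get_state()['ee_rot']; return Ro.from_quat(np.r_[q[1:],q[0]])
def save(im,name): cv2.imwrite(f"pics/{name}.png",cv2.cvtColor(im,cv2.COLOR_RGB2BGR))
E
python3 - <<'E'
from h import *
print(rot().as_matrix().round(3))
s=manip.get_state()
print(proj("side",s['position']),proj("top",s['position']))
E
```

```text
[[ 0.447 -0.001  0.894]
 [-0.894  0.002  0.447]
 [-0.002 -1.     0.   ]]
[295.9923232   33.87729979] [450.72378    353.44029494]
```

Run:
```python
from h import *
t=cv2.cvtColor(cv2.imread("pics/top0.png"),cv2.COLOR_BGR2RGB); s=cv2.cvtColor(cv2.imread("pics/side0.png"),cv2.COLOR_BGR2RGB)
save(cv2.resize(t[150:320,150:360],None,fx=3.5,fy=3.5,interpolation=cv2.INTER_CUBIC),"tc")
save(cv2.resize(s[175:315,230:395],None,fx=4,fy=4,interpolation=cv2.INTER_CUBIC),"sc")
```

```text
(no output)
```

View pics/tc.png

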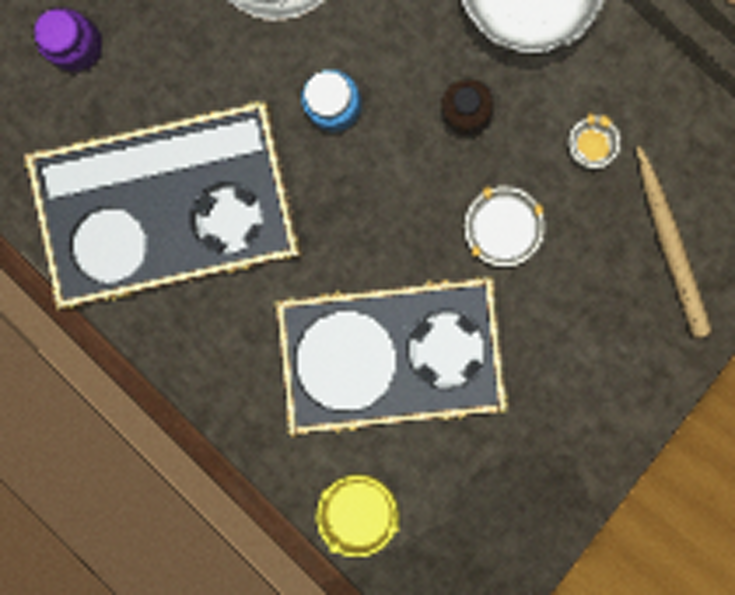

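View pics/sc.png

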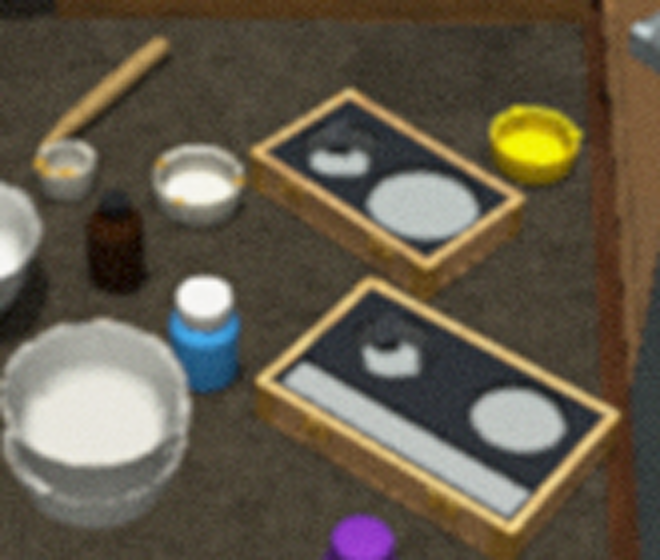

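Run:
```python
from h import *
t=cv2.cvtColor(cv2.imread("pics/top0.png"),cv2.COLOR_BGR2RGB)
S=6
x0,y0,x1,y1=150,150,365,320
c=cv2.resize(t[y0:y1,x0:x1],None,fx=S,fy=S,interpolation=cv2.INTER_CUBIC)
hsv=cv2.cvtColor(c,cv2.COLOR_RGB2HSV).astype(int); H,Sa,V=hsv[...,0],hsv[...,1],hsv[...,2]
def px(p): return ((p[0]+.5)/S-.5+x0,(p[1]+.5)/S-.5+y0)
def blobs(m,name,amin,fn):
    m=m.astype(np.uint8)*255
    cs,_=cv2.findContours(m,cv2.RETR_EXTERNAL,cv2.CHAIN_APPROX_NONE)
    for q in cs:
        if cv2.contourArea(q)>amin*S*S:
            r=cv2.minAreaRect(q); M=cv2.moments(q)
            print(name,"cent",np.round(px((M['m10']/M['m00'],M['m01']/M['m00'])),2),"rect",np.round(px(r[0]),2),np.round(np.array(r[1])/S,1),round(r[2],1)); fn(q)
no=lambda q:None
white=(V>170)&(Sa<50)
def box(q):
    b=cv2.boxPoints(cv2.minAreaRect(q)); print(np.array([onz("top",*px(p),.034)[:2] for p in b]).round(4).tolist())
blobs(white,"white",20,no)
blobs((V>150)&(Sa>50)&(Sa<150)&(H>14)&(H<30),"yel",40,box)
wood=(H>8)&(H<25)&(Sa>80)&(V>120)
blobs(wood,"wood",10,no)
blobs((H>95)&(H<115)&(Sa>120)&(V>90),"blue",10,no)
blobs((V<45),"dark",10,no)
```

```text
white cent [277.3  249.48] rect [277.33 249.55] [19.6 19.3] 39.8
white cent [248.53 252.64] rect [248.67 252.5 ] [27.8 27.8] 0.0
white cent [180.96 219.72] rect [181.   219.67] [20.  20.7] 45.0
white cent [293.91 215.44] rect [293.61 215.74] [20.2 19.2] 61.1
white cent [215.22 212.38] rect [215.07 212.24] [16.6 16.9] 32.1
white cent [316.94 192.93] rect [317.55 191.73] [14.3  9.5] 48.1
white cent [193.22 194.81] rect [193.07 194.79] [ 9.5 63. ] 77.1
white cent [243.05 176.24] rect [243.02 176.12] [12.7 12.5] 63.4
white cent [301.46 154.87] rect [301.25 155.92] [12.7 32.3] 90.0
white cent [228.39 150.7 ] rect [227.5  150.83] [ 2.5 21.2] 90.0
yel cent [261.2  251.27] rect [261.19 251.17] [39.8 62.9] 83.5
[[0.5095, -0.0254], [0.5269, -0.1978], [0.4186, -0.2086], [0.4012, -0.0373]]
yel cent [342.34 221.05] rect [341.49 218.48] [57.   4.8] 71.3
[[0.6235, -0.3093], [0.6276, -0.3219], [0.4784, -0.3688], [0.4743, -0.3563]]
yel cent [319.08 190.96] rect [319.08 190.95] [9.6 9.5] 86.4
[[0.6403, -0.2654], [0.6416, -0.2915], [0.6149, -0.2926], [0.6137, -0.2666]]
yel cent [195.55 208.06] rect [195.47 208.2 ] [45.8 71.2] 77.2
[[0.6266, 0.1743], [0.6677, -0.0193], [0.5432, -0.0466], [0.5024, 0.1457]]
wood cent [345.43 294.97] rect [336.5  282.67] [73.5 55.8] 90.0
wood cent [193.47 276.35] rect [192.88 276.13] [131.1   9.1] 45.0
wood cent [342.27 220.94] rect [341.43 218.44] [57.5  5.7] 71.4
wood cent [319.07 191.01] rect [319.21 190.96] [9.9 8.1] 45.0
wood cent [362.19 151.02] rect [361.25 151.5 ] [3.8 6.3] 90.0
blue cent [245.93 181.14] rect [244.55 179.18] [13.2 16. ] 67.1
dark cent [283.05 186.01] rect [282.92 184.9 ] [14.2  8. ] 1.4
```

Run:
```python
from h import *
S=6
for n in("top","side"):
    f,cx,cy,R,t=K(n); print(n,"f",f,"pos",-R.T@t)
ims={n:cv2.cvtColor(cv2.imread(f"pics/{n}0.png"),cv2.COLOR_BGR2RGB) for n in("top","side")}
def mom(n,win,mf,tag):
    x0,y0,x1,y1=win
    c=cv2.resize(ims[n][y0:y1,x0:x1],None,fx=S,fy=S,interpolation=cv2.INTER_CUBIC)
    hsv=cv2.cvtColor(c,cv2.COLOR_RGB2HSV).astype(int)
    m=mf(hsv[...,0],hsv[...,1],hsv[...,2]).astype(np.uint8)*255
    cs,_=cv2.findContours(m,cv2.RETR_EXTERNAL,cv2.CHAIN_APPROX_NONE)
    q=max(cs,key=cv2.contourArea); e=cv2.fitEllipse(cv2.convexHull(q)); br=cv2.boundingRect(q)
    p=np.array([(e[0][0]+.5)/S-.5+x0,(e[0][1]+.5)/S-.5+y0])
    print(tag,n,"ell",p.round(2),np.round(np.array(e[1])/S,1),round(e[2]),"bbox",np.round([br[0]/S+x0,br[1]/S+y0,br[2]/S,br[3]/S],1))
    out=c.copy(); cv2.drawContours(out,[q],-1,(255,0,0),1); return p,out
br=lambda H,Sa,V:(V>118)
wh=lambda H,Sa,V:(V>150)&(Sa<60)
dk=lambda H,Sa,V:(V<48)
o=[]
def go(*a):
    p,out=mom(*a); o.append(cv2.resize(out,(200,200))); return p
for w,mf,z,tag in [((278,198,310,230),br,.026,"dl"),((308,180,329,201),br,.026,"ds"),((234,166,254,190),wh,.070,"jarcap"),((272,168,295,194),dk,.03,"bottle"),((234,166,256,192),lambda H,S,V:((H>95)&(H<115)&(S>90))|(V>150),.05,"jarall")]:
    p=go("top",w,mf,tag); print("   ",onz("top",*p,z).round(4))
for w,mf,z,tag in [((266,208,292,234),br,.026,"dl"),((237,207,255,227),br,.026,"ds"),((271,242,291,258),wh,.060,"jarcap"),((250,219,269,250),dk,.03,"bottle")]:
    p=go("side",w,mf,tag); print("   ",onz("side",*p,z).round(4))
save(np.vstack([np.hstack(o[:4]),np.hstack(o[5:9])]),"m")
for tag,p,z in [("cw",(277.3,249.5),.005),("cr",(248.6,252.6),.022),("gw",(215.15,212.3),.005),("gr",(180.98,219.7),.022),("gs",(193.1,194.8),.027),("cbox",(261.19,251.2),.034),("gbox",(195.5,208.15),.034)]: print(tag,onz("top",*p,z).round(4), onz("top",*p,.032).round(4))
```

```text
top f 523.6224683303271 pos [ 0.47019235 -0.19576807  1.47413233]
side f 496.424414099093 pos [1.24197918 0.6480865  0.96697618]
dl top ell [293.63 214.14] [23.6 23.9] 25 bbox [282.5 202.7  23.3  23.5]
    [ 0.565  -0.2079  0.026 ]
ds top ell [319.52 189.82] [15.1 15.9] 2 bbox [312.5 182.3  15.   15.8]
    [ 0.6316 -0.2808  0.026 ]
jarcap top ell [243.03 176.16] [13.  13.2] 114 bbox [236.8 170.   13.3  13. ]
    [ 0.667  -0.0722  0.07  ]
bottle top ell [282.94 181.81] [14.2 14.7] 161 bbox [276.2 180.7  14.5   9. ]
    [ 0.6551 -0.1796  0.03  ]
jarall top ell [244.16 178.07] [16.6 18. ] 145 bbox [235.8 170.   17.3  17.5]
    [ 0.6645 -0.0735  0.05  ]
dl side ell [279.14 219.09] [17.8 23.1] 92 bbox [268.5 211.   23.   17.8]
    [ 0.5661 -0.2043  0.026 ]
ds side ell [245.7  213.92] [14.7 15.7] 45 bbox [238.2 207.   15.8  15.2]
    [ 0.6288 -0.2828  0.026 ]
jarcap side ell [280.57 249.09] [11.5 14. ] 88 bbox [274.2 244.   13.8  11.5]
    [ 0.6616 -0.0772  0.06  ]
bottle side ell [258.82 236.52] [16.4 26.6] 175 bbox [251.7 222.8  15.8  26.2]
    [ 0.6589 -0.1774  0.03  ]
cw [ 0.4678 -0.1609  0.005 ] [ 0.4679 -0.1616  0.032 ]
cr [ 0.4603 -0.0818  0.022 ] [ 0.4604 -0.0826  0.032 ]
gw [0.5747 0.013  0.005 ] [0.5728 0.0092 0.032 ]
gr [0.5541 0.1062 0.022 ] [0.5536 0.1041 0.032 ]
gs [0.6229 0.0713 0.027 ] [0.6223 0.0704 0.032 ]
cbox [ 0.4638 -0.1174  0.034 ] [ 0.4638 -0.1172  0.032 ]
gbox [0.5849 0.0634 0.034 ] [0.5851 0.0637 0.032 ]
```

View pics/m.png

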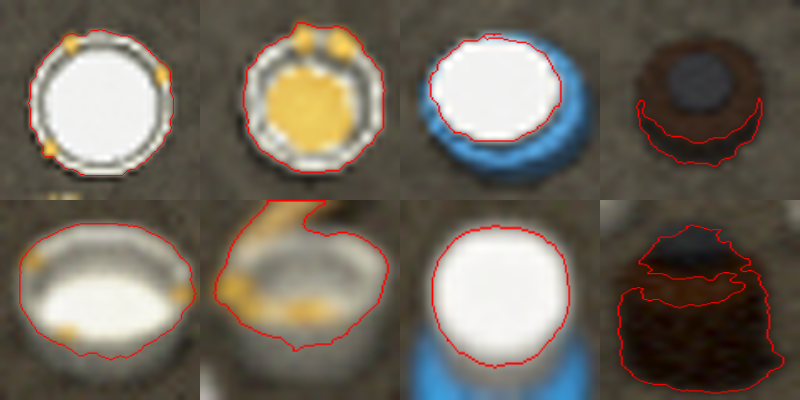

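```bash
cat >> h.py <<'E'
def go(x,y,z,ang=None):
    """print remaining shift in tool axes (cm) to TCP target, turn about tool axes to put tool x at ang deg with y down"""
    s=manip.get_state(); R=rot().as_matrix(); d=R.T@(np.array([x,y,z])-s['position'])*100
    a=np.degrees(np.arctan2(R[1,0],R[0,0])); 
    print("t",round(s['clock'],2),"tool xang",a.round(1),"shift cm",d.round(2),"F",s['contact_force'].round(1),"w",round(s['width'],4))
    if ang is not None:
        c,sn=np.cos(np.radians(ang)),np.sin(np.radians(ang)); T=np.array([[c,0,-sn],[sn,0,c],[0,-1,0]]); 
        print(" turn",Ro.from_matrix(R.T@T).as_rotvec().round(3),"shift in target axes",(T.T@(np.array([x,y,z])-s['position'])*100).round(2))
E
python3 - <<'E'
from h import *
t=cv2.cvtColor(cv2.imread("pics/top0.png"),cv2.COLOR_BGR2RGB)
S=6;x0,y0=270,166
c=cv2.resize(t[y0:196,x0:298],None,fx=S,fy=S,interpolation=cv2.INTER_CUBIC)
# bottle silhouette: darker/browner than bench: 
lab=cv2.cvtColor(c,cv2.COLOR_RGB2LAB).astype(int)
hsv=cv2.cvtColor(c,cv2.COLOR_RGB2HSV).astype(int)
m=((hsv[...,2]<62)|(hsv[...,1]>110)).astype(np.uint8)
q=max(cv2.findContours(m,0,cv2.CHAIN_APPROX_NONE)[0],key=cv2.contourArea)
(e,r)=cv2.minEnclosingCircle(q); el=cv2.fitEllipse(cv2.convexHull(q))
print("body",(el[0][0]+.5)/S-.5+x0,(el[0][1]+.5)/S-.5+y0,np.array(el[1])/S,[v/S for v in cv2.boundingRect(q)])
m2=((hsv[...,1]<60)&(hsv[...,2]<75)).astype(np.uint8); n,l,st,ce=cv2.connectedComponentsWithStats(m2)
for i in range(1,n):
    if st[i][4]>100: print("cap?",ce[i]/S+[x0,y0],st[i]/S)
print(onz("top",283.3,178.5,.074), onz("top",(el[0][0]+.5)/S-.5+x0,(el[0][1]+.5)/S-.5+y0,.03))
cv2.drawContours(c,[q],-1,(255,0,0),1); save(cv2.resize(c,None,fx=3,fy=3),"b")
# stick
S=6;x0,y0=326,186
c=cv2.resize(t[y0:252,x0:360],None,fx=S,fy=S,interpolation=cv2.INTER_CUBIC)
h=cv2.cvtColor(c,cv2.COLOR_RGB2HSV).astype(int)
m=((h[...,0]>8)&(h[...,0]<25)&(h[...,1]>80)&(h[...,2]>110)).astype(np.uint8)
q=max(cv2.findContours(m,0,cv2.CHAIN_APPROX_NONE)[0],key=cv2.contourArea)
vx,vy,px_,py_=cv2.fitLine(q,cv2.DIST_L2,0,.01,.01).ravel(); s=((q[:,0,:]-[px_,py_])@[vx,vy])
E=[]
for k in(s.min(),s.max()):
    u,v=(px_+k*vx+.5)/S-.5+x0,(py_+k*vy+.5)/S-.5+y0; X=onz("top",u,v,.0085); E.append(X); print((u,v),X)
d=E[1]-E[0]; print("len",np.linalg.norm(d),"ang",np.degrees(np.arctan2(d[1],d[0])),"mid",(E[0]+E[1])/2)
for u,v,z in((302,145,.062),(271,104,.062)): print("cup",onz("top",u,v,z))
E
```

```text
body 283.0283851623535 180.75175603230795 [15.78115845 18.1885821 ] [5.833333333333333, 6.166666666666667, 15.5, 17.833333333333332]
cap? [278.07047619 167.63809524] [ 7.          0.          2.33333333  3.66666667 29.16666667]
cap? [292.83759513 167.83028919] [ 16.66666667   0.          11.33333333   5.         182.5       ]
cap? [282.59563994 171.57102672] [10.5         3.33333333  6.          3.5        39.5       ]
cap? [295.0254491  173.23552894] [23.33333333  5.5         4.          3.66666667 55.66666667]
cap? [277.6547619  173.02480159] [ 6.16666667  5.66666667  3.83333333  3.         28.        ]
cap? [284.66410806 186.34083066] [  4.16666667   6.66666667  19.16666667  21.83333333 466.83333333]
cap? [283.40081252 178.68955608] [  9.66666667   8.83333333   7.66666667   8.         280.33333333]
[ 0.65840236 -0.18113086  0.074     ] [ 0.65803064 -0.17983213  0.03      ]
(np.float64(332.02258150372546), np.float64(191.15631790717674)) [ 0.62928095 -0.31682808  0.0085    ]
(np.float64(350.765520963296), np.float64(245.69256024486424)) [ 0.47579187 -0.36583748  0.0085    ]
len 0.16112361210792286 ang -162.29160121503176 mid [ 0.55253641 -0.34133278  0.0085    ]
cup [ 0.75125281 -0.23324321  0.062     ]
cup [ 0.86664744 -0.14998457  0.062     ]
```

View pics/b.png

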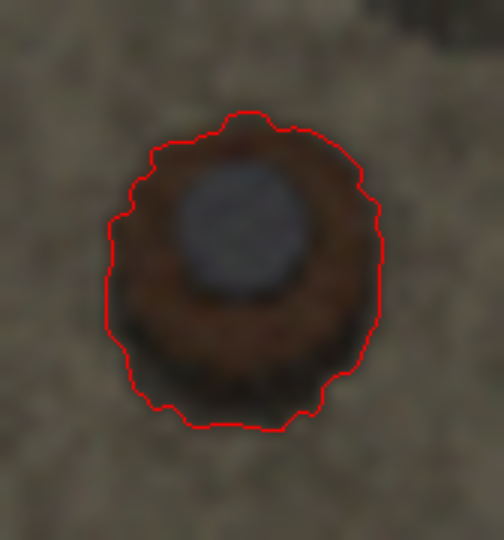

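```bash
python3 -c "
from h import *
go(.5315,-.348,.24,-72.3)"
```

```text
t 0.1 tool xang -63.4 shift cm [-2.55 16.4  31.96] F [ 0.2  0.5 -1.1] w 0.0852
 turn [-0.     0.155 -0.002] shift in target axes [-7.48 16.39 31.19]
```

Emit:
{"name": "arm_command", "arguments": {"increments": [0,0.155,0,0,-5,0,0.3,0,0,0,-1,0,4.5,0.3,0,0,0,-1,0,4.5,0.3,0,0,0,-1.1,0,4.5,0.3,0,0,0,-1.1,0,4.5,0.3,0,0,0,-1.1,0,4.5,0.3,0,0,0,-1.1,5,4.5,0.3,0,0,0,-1.1,5,4.2,0.3], "grip_force": 40}}

```text
clock: 1.1
position: [0.5276, -0.3504, 0.3609]
ee_rot: [-0.571, 0.571, -0.416, 0.418]
contact_force: [0.1, -0.8, 0.6]
width: 0.0594
```

```bash
python3 -c "
from h import *
go(.5315,-.348,.18,-72.3)"
```

```text
t 1.1 tool xang -72.3 shift cm [-0.14 18.09  0.43] F [ 0.1 -0.8  0.6] w 0.0594
 turn [-0.001  0.     0.002] shift in target axes [-0.11 18.09  0.45]
```

Emit:
{"name": "arm_command", "arguments": {"increments": [0,0,0,0,4,0,0.3,0,0,0,0,4,0,0.3,0,0,0,0,4,0,0.3,0,0,0,0,3,0,0.3,0,0,0,0,1.4,0,0.3,0,0,0,0,1,0,0.3,0,0,0,0,0,0,0.3]}}

```text
clock: 1.98
position: [0.5264, -0.3514, 0.1877]
ee_rot: [-0.571, 0.571, -0.417, 0.417]
contact_force: [-0.9, -0.7, 0.6]
width: 0.0595
```

```bash
python3 -c "
from h import *
go(.5315,-.348,.18,-72.3)
save(cv2.resize(vision.get_image('side')[140:290,180:380],None,fx=4,fy=4),'s1')
save(cv2.resize(vision.get_image('top')[150:300,270:470],None,fx=4,fy=4),'t1')"
```

```text
t 1.98 tool xang -72.3 shift cm [-0.17  0.77  0.59] F [-0.9 -0.7  0.6] w 0.0595
 turn [-0. -0.  0.] shift in target axes [-0.17  0.77  0.59]
```

View pics/s1.png

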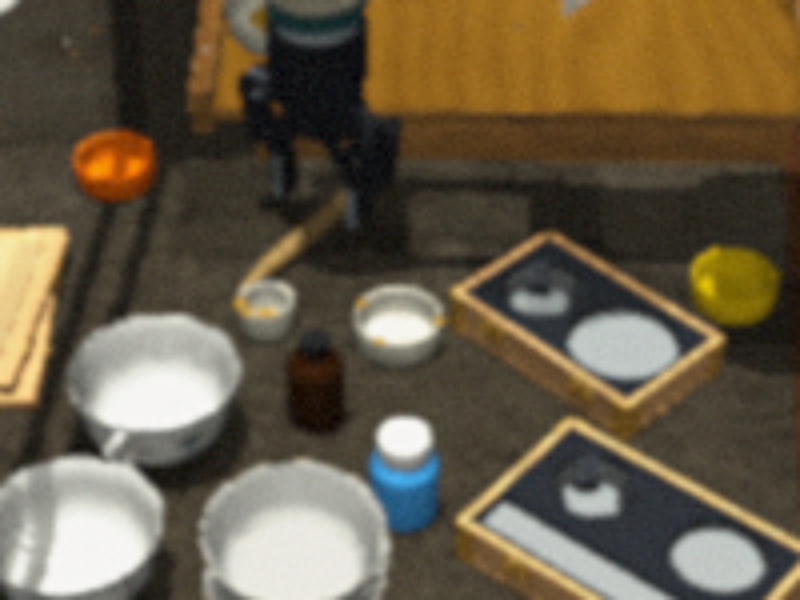

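View pics/t1.png

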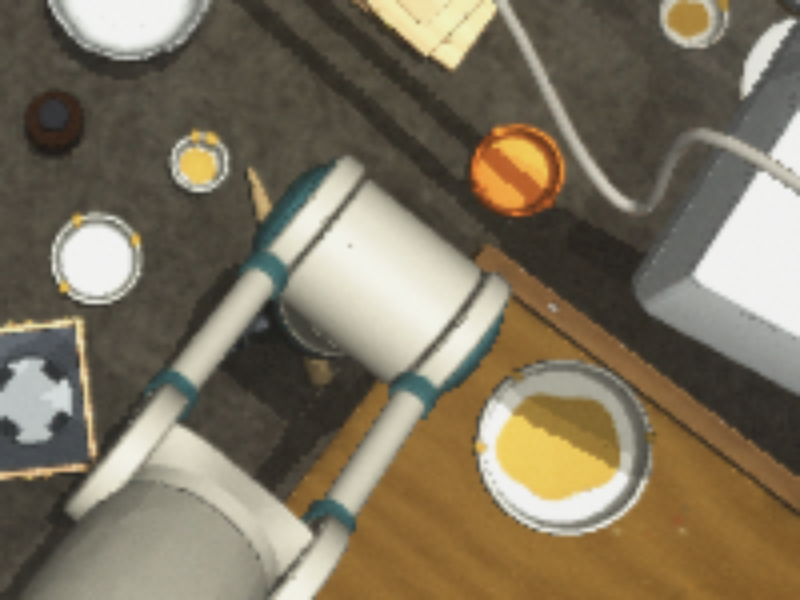

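Emit:
{"name": "arm_command", "arguments": {"increments": [0,0,0,-0.2,0.4,0.6,0.3,0,0,0,0,0.4,0,0.3,0,0,0,0,0,0,0.3,0,0,0,0,0,0,1,0,0,0,0,0,0,1,0,0,0,0,0,0,1,0,0,0,0,0,0,1,0,0,0,0,0,0,1], "grip_force": 40}}

```text
clock: 3.08
position: [0.5315, -0.3478, 0.18]
ee_rot: [-0.571, 0.571, -0.417, 0.417]
contact_force: [0.2, 0.5, 1.8]
width: 0.0154
```

```bash
python3 -c "
from h import *
go(.5315,-.348,.18,-72.3)"
```

```text
t 3.08 tool xang -72.3 shift cm [ 0.02 -0.   -0.01] F [0.2 0.5 1.8] w 0.0154
 turn [-0.    -0.     0.001] shift in target axes [ 0.02 -0.   -0.01]
```

Emit:
{"name": "arm_command", "arguments": {"increments": [0,0,0,0,-3,0,1,0,-0.17,0,0,-3,0,1,0,-0.17,0,0,-3,0,1,0,-0.17,0,0,-3,0,1,0,-0.17,0,0,0,0,1,0,-0.17,0,0,0,0,1,0,-0.17,0,0,0,0,1,0,-0.17,0,0,0,0,1]}}

```text
clock: 4.08
position: [0.5313, -0.3475, 0.2993]
ee_rot: [0.707, -0.707, 0.024, -0.023]
contact_force: [-0.1, -0.2, 0.2]
width: 0.0158
```

```bash
python3 -c "
from h import *
go(.6274,.0505,.30,12.2)"
```

```text
t 4.08 tool xang -3.8 shift cm [ 6.95 -0.05 40.35] F [-0.1 -0.2  0.2] w 0.0158
 turn [-0.    -0.279 -0.001] shift in target axes [17.81 -0.07 36.87]
```

Emit:
{"name": "arm_command", "arguments": {"increments": [0,-0.14,0,0,0,0,1,0,-0.14,0,0,0,0,1,0,0,0,2,0,4.1,1,0,0,0,2,0,4.1,1,0,0,0,2,0,4.1,1,0,0,0,2,0,4.1,1,0,0,0,2,0,4.1,1,0,0,0,2,0,4.1,1]}}

```text
clock: 5.08
position: [0.5981, -0.0806, 0.2994]
ee_rot: [0.703, -0.703, -0.073, 0.074]
contact_force: [-0.2, -0.4, -1.1]
width: 0.0155
```

Emit:
{"name": "arm_command", "arguments": {"increments": [0,0,0,2,0,4.1,1,0,0,0,2,0,4.1,1,0,0,0,1.8,0,4.1,1,0,0,0,0,2,0,1,0,0,0,0,2,0,1,0,0,0,0,1,0,1,0,0,0,0,0,0,1]}}

```text
clock: 5.95
position: [0.6291, 0.0501, 0.2488]
ee_rot: [0.703, -0.703, -0.073, 0.074]
contact_force: [1.0, -0.2, 0.5]
width: 0.0154
```

```bash
python3 -c "
from h import *
go(.6274,.0505,.21,12.2)
save(cv2.resize(vision.get_image('side')[140:320,180:400],None,fx=3.6,fy=3.3),'s2')
save(cv2.resize(vision.get_image('top')[140:290,130:330],None,fx=4,fy=4),'t2')"
```

```text
t 5.95 tool xang 11.9 shift cm [-0.15  3.88  0.07] F [ 1.  -0.2  0.5] w 0.0154
 turn [-0.    -0.005 -0.002] shift in target axes [-0.16  3.88  0.08]
```

View pics/s2.png

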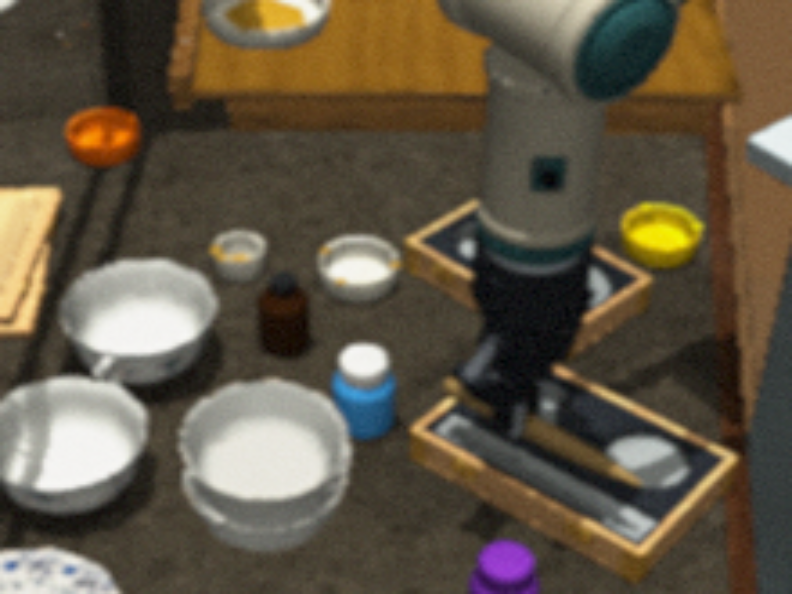

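View pics/t2.png

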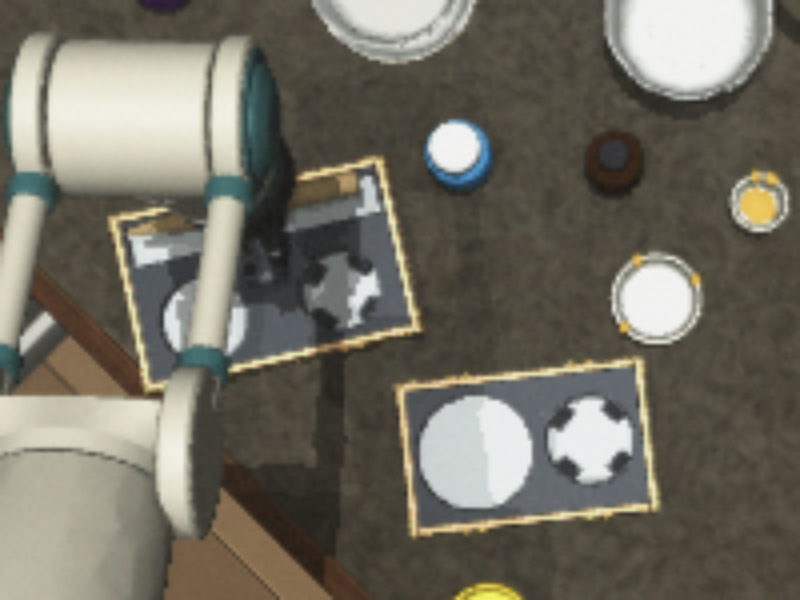

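Emit:
{"name": "arm_command", "arguments": {"increments": [0,0,0,-0.2,1.5,0.1,1,0,0,0,0,1.4,0,1,0,0,0,0,0.6,0,1,0,0,0,0,0.4,0,1,0,0,0,0,0.2,0,1,0,0,0,0,0,0,1]}}

```text
clock: 6.8
position: [0.6274, 0.0508, 0.2087]
ee_rot: [-0.703, 0.703, 0.074, -0.073]
contact_force: [0.3, -0.1, -1.1]
width: 0.0158
```

```bash
python3 -c "
from h import *
go(.6274,.0505,.207,12.2)
save(cv2.resize(vision.get_image('side')[220:330,280:400],None,fx=5,fy=5),'s3')"
```

```text
t 6.8 tool xang 11.9 shift cm [-0.    0.17 -0.03] F [ 0.3 -0.1 -1.1] w 0.0158
 turn [ 0.    -0.005  0.   ] shift in target axes [-0.    0.17 -0.03]
```

View pics/s3.png

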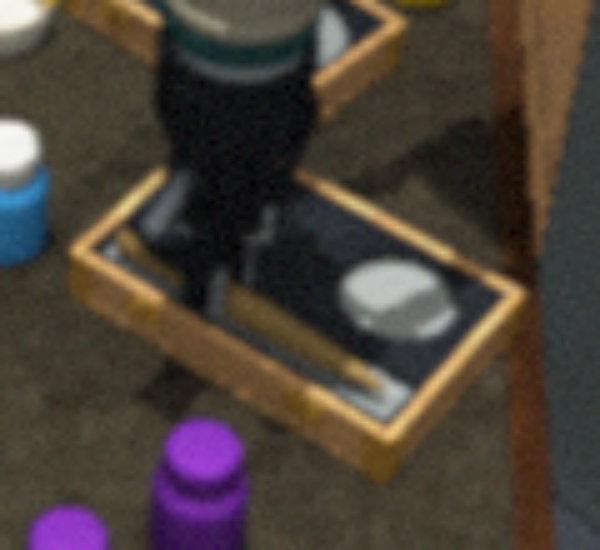

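Emit:
{"name": "arm_command", "arguments": {"increments": [0,0,0,0,0.1,0,1,0,0,0,0,0,0,0.65,0,0,0,0,0,0,0.65,0,0,0,0,0,0,0.65,0,0,0,0,-3,0,0.6,0,0,0,0,-4,0,0.4,0,0,0,0,-4,0,0.3,0,0,0,0,0,0,0.3]}}

```text
clock: 7.85
position: [0.6284, 0.0508, 0.3216]
ee_rot: [-0.703, 0.704, 0.076, -0.071]
contact_force: [0.1, -0.1, 0.3]
width: 0.06
```

```bash
python3 -c "
from h import *
go(.6316,-.2808,.3,-90)"
```

```text
t 7.85 tool xang 11.9 shift cm [ -6.55   2.18 -32.51] F [ 0.1 -0.1  0.3] w 0.06
 turn [-0.006  1.779  0.008] shift in target axes [33.16  2.16  0.32]
```

Emit:
{"name": "arm_command", "arguments": {"increments": [0,0.104,0,0,0,0,0.3,0,0.104,0,0,0,0,0.3,0,0,0,0,0,-4.7,0.3,0,0,0,0,0,-4.7,0.3,0,0,0,0.1,0,-4.7,0.3,0,0,0,0.1,0,-4.7,0.3,0,0,0,0.1,0,-4.7,0.3,0,0,0,0,0,-4.7,0.3]}}

```text
clock: 8.85
position: [0.6298, -0.2326, 0.3162]
ee_rot: [0.707, -0.707, 0.001, 0.001]
contact_force: [-0.2, 0.5, 0.3]
width: 0.0597
```

Emit:
{"name": "arm_command", "arguments": {"increments": [0,0,0,0,0,-4.7,0.3,0,0,0,0,2,0,0.3,0,0,0,0,4,0,0.3,0,0,0,0,3,0,0.3,0,0,0,0,0,0,0.3,0,0,0,0,0,0,0.3]}}

```text
clock: 9.6
position: [0.6306, -0.2784, 0.2281]
ee_rot: [-0.707, 0.707, 0.0, 0.0]
contact_force: [0.3, 0.1, 0.5]
width: 0.0597
```

```bash
python3 -c "
from h import *
go(.6316,-.2808,.18,0)
save(cv2.resize(vision.get_image('side')[170:260,190:310],None,fx=5,fy=5),'s4')
t=vision.get_image('top');
save(cv2.resize(t[140:290,130:330],None,fx=4,fy=4),'t4')"
```

```text
t 9.6 tool xang 0.0 shift cm [ 0.1   4.81 -0.24] F [0.3 0.1 0.5] w 0.0597
 turn [0.001 0.    0.001] shift in target axes [ 0.1   4.81 -0.24]
```

View pics/s4.png

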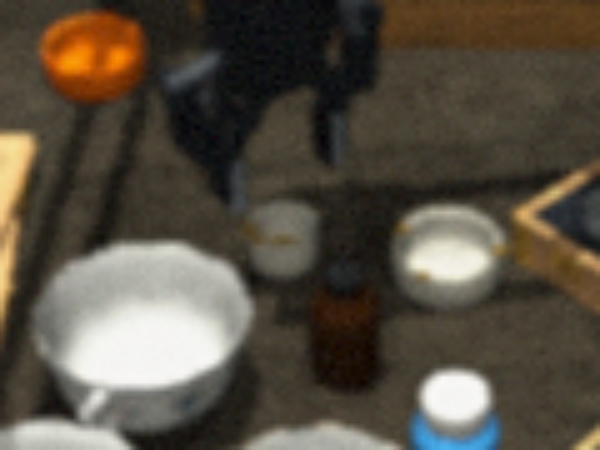

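View pics/t4.png

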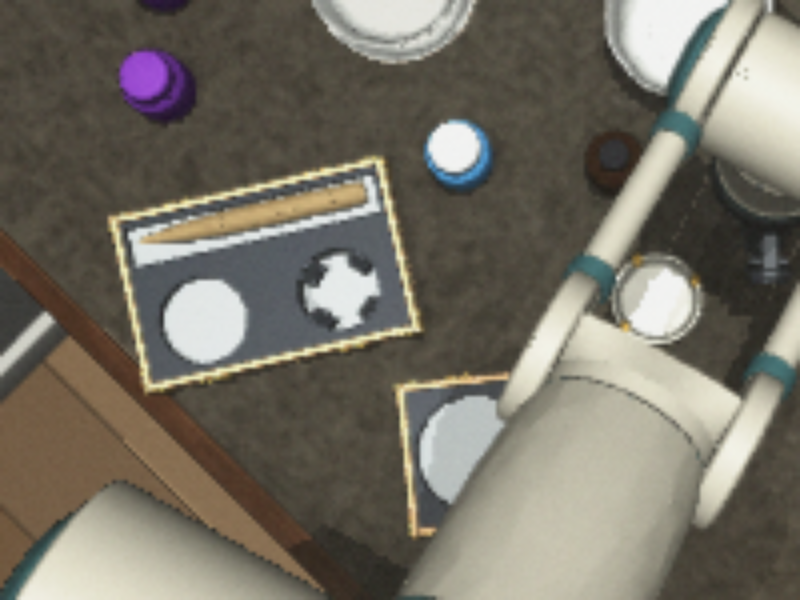

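Emit:
{"name": "arm_command", "arguments": {"increments": [0,0,0,0.1,2,-0.2,0.3,0,0,0,0,2,0,0.3,0,0,0,0,0.7,0,0.3,0,0,0,0,0,0,0.3,0,0,0,0,0,0,0.5,0,0,0,0,0,0,0.8,0,0,0,0,0,0,0.8,0,0,0,0,0,0,0.8], "grip_force": 30}}

```text
clock: 10.7
position: [0.6316, -0.2804, 0.1817]
ee_rot: [-0.707, 0.707, 0.001, 0.001]
contact_force: [-0.4, -0.3, 4.0]
width: 0.0389
```

```bash
python3 -c "
from h import *
go(.5541,.1063,.3,0)
save(cv2.resize(vision.get_image('side')[170:260,190:310],None,fx=5,fy=5),'s5')"
```

```text
t 10.7 tool xang 0.0 shift cm [ -7.73 -11.89  38.66] F [-0.4 -0.3  4. ] w 0.0389
 turn [0.001 0.    0.002] shift in target axes [ -7.75 -11.83  38.67]
```

View pics/s5.png

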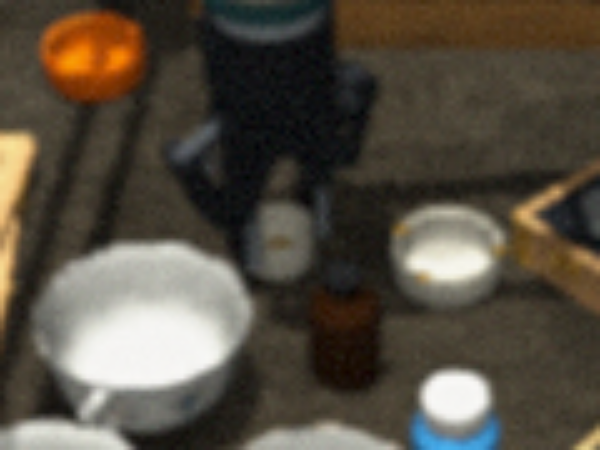

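Emit:
{"name": "arm_command", "arguments": {"increments": [0,0,0,0,-3,0,0.8,0,0,0,0,-4,0,0.8,0,0,0,0,-4,0,0.8,0,0,0,-1,0,4.8,0.8,0,0,0,-1,0,4.8,0.8,0,0,0,-1,0,4.8,0.8,0,0,0,-1,0,4.8,0.8,0,0,0,-1,0,4.8,0.8]}}

```text
clock: 11.75
position: [0.5805, -0.0387, 0.2902]
ee_rot: [0.707, -0.707, 0.0, 0.0]
contact_force: [0.2, 0.1, -0.0]
width: 0.039
```

Emit:
{"name": "arm_command", "arguments": {"increments": [0,0,0,-1,0,4.8,0.8,0,0,0,-1,0,4.8,0.8,0,0,0,-0.8,0,4.8,0.8,0,0,0,0,0,0.3,0.8,0,0,0,0,2,0,0.8,0,0,0,0,2,0,0.8,0,0,0,0,0,0,0.8]}}

```text
clock: 12.62
position: [0.5526, 0.1059, 0.249]
ee_rot: [-0.707, 0.707, -0.002, -0.001]
contact_force: [0.5, 0.1, -0.6]
width: 0.0391
```

```bash
python3 -c "
from h import *
go(.5541,.1063,.2055,0)"
```

```text
t 12.62 tool xang -0.0 shift cm [0.17 4.35 0.04] F [ 0.5  0.1 -0.6] w 0.0391
 turn [ 0.001 -0.001 -0.004] shift in target axes [0.15 4.35 0.04]
```

Emit:
{"name": "arm_command", "arguments": {"increments": [0,0,0,0.15,2,0,0.8,0,0,0,0,1.5,0,0.8,0,0,0,0,0.6,0,0.8,0,0,0,0,0.2,0,0.8,0,0,0,0,0,0,0.8]}}

```text
clock: 13.25
position: [0.5549, 0.1068, 0.208]
ee_rot: [-0.707, 0.707, 0.0, 0.0]
contact_force: [-0.4, -0.1, 0.1]
width: 0.0392
```

Emit:
{"name": "arm_command", "arguments": {"increments": [0,0,0,0,0.2,0,0.8,0,0,0,0,0,0,0.8]}}

```text
clock: 13.5
position: [0.5548, 0.1068, 0.2058]
ee_rot: [-0.707, 0.707, 0.0, 0.0]
contact_force: [-0.5, 0.3, -0.3]
width: 0.0393
```

```bash
python3 -c "
from h import *
go(.5541,.1063,.2037,0)
save(cv2.resize(vision.get_image('side')[220:330,280:400],None,fx=5,fy=5),'s6')"
```

```text
t 13.5 tool xang 0.0 shift cm [-0.07  0.21 -0.05] F [-0.5  0.3 -0.3] w 0.0393
 turn [0. 0. 0.] shift in target axes [-0.07  0.21 -0.05]
```

View pics/s6.png

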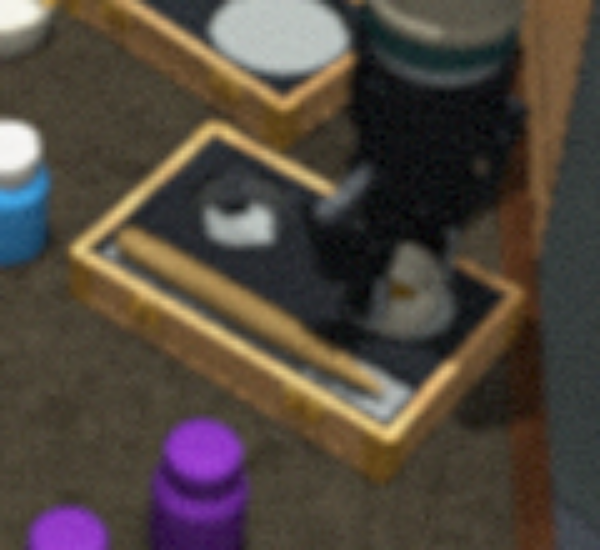

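Emit:
{"name": "arm_command", "arguments": {"increments": [0,0,0,-0.05,0.15,0,0.8,0,0,0,0,0,0,0.4,0,0,0,0,0,0,0.4,0,0,0,0,0,0,0.4,0,0,0,0,-3,0,0.4,0,0,0,0,-4,0,0.3,0,0,0,0,-4,0,0.2,0,0,0,0,0,0,0.2]}}

```text
clock: 14.55
position: [0.5554, 0.1069, 0.3177]
ee_rot: [0.707, -0.707, -0.003, -0.003]
contact_force: [-0.0, 0.2, -1.0]
width: 0.0684
```

```bash
python3 -c "
from h import *
go(.658,-.181,.315,45)"
```

```text
t 14.55 tool xang 0.0 shift cm [ 10.25   0.34 -28.79] F [-0.   0.2 -1. ] w 0.0684
 turn [ 0.003 -0.785  0.008] shift in target axes [-13.1    0.27 -27.61]
```

Emit:
{"name": "arm_command", "arguments": {"increments": [0,0,0,1.7,0,-4.8,0.3,0,0,0,1.7,0,-4.8,0.3,0,0,0,1.7,0,-4.8,0.3,0,0,0,1.7,0,-4.8,0.3,0,0,0,1.7,0,-4.8,0.3,0,0,0,1.75,0,-4.8,0.3,0,-0.157,0,0,0,0,0.3,0,-0.157,0,0,0,0,0.3]}}

```text
clock: 15.55
position: [0.6565, -0.1823, 0.3121]
ee_rot: [0.699, -0.698, -0.111, 0.113]
contact_force: [0.3, 0.3, -0.3]
width: 0.0599
```

Emit:
{"name": "arm_command", "arguments": {"increments": [0,-0.157,0,0,0,0,0.3,0,-0.157,0,0,0,0,0.3,0,-0.157,0,0,0,0,0.3,0,0,0,0,2,0,0.3,0,0,0,0,2,0,0.3,0,0,0,0,0,0,0.3]}}

```text
clock: 16.3
position: [0.6557, -0.1809, 0.2711]
ee_rot: [0.655, -0.652, -0.269, 0.272]
contact_force: [-0.6, -0.2, 0.4]
width: 0.06
```

```bash
python3 -c "
from h import *
go(.658,-.181,.203,45)
save(cv2.resize(vision.get_image('side')[170:290,220:380],None,fx=5,fy=5),'s7')"
```

```text
t 16.3 tool xang 45.0 shift cm [ 0.17  6.81 -0.21] F [-0.6 -0.2  0.4] w 0.06
 turn [-0.006 -0.    -0.003] shift in target axes [ 0.15  6.81 -0.17]
```

View pics/s7.png

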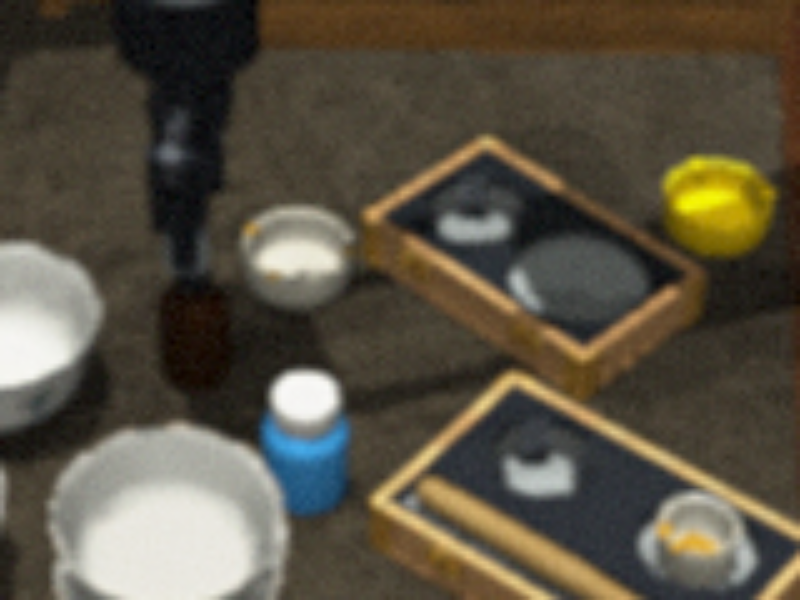

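Emit:
{"name": "arm_command", "arguments": {"increments": [0,0,0,0.15,2.5,-0.2,0.3,0,0,0,0,2.5,0,0.3,0,0,0,0,1.8,0,0.3,0,0,0,0,0.5,0,0.3,0,0,0,0,0,0,0.3,0,0,0,0,0,0,0.5,0,0,0,0,0,0,0.9,0,0,0,0,0,0,0.9], "grip_force": 50}}

```text
clock: 17.35
position: [0.6598, -0.1818, 0.2027]
ee_rot: [-0.653, 0.654, 0.271, -0.27]
contact_force: [-0.4, -0.2, 5.9]
width: 0.0376
```

```bash
python3 -c "
from h import *
go(.658,-.181,.198,45)"
```

```text
t 17.35 tool xang 45.0 shift cm [-0.07  0.46  0.18] F [-0.4 -0.2  5.9] w 0.0376
 turn [ 0.003 -0.     0.001] shift in target axes [-0.06  0.47  0.18]
```

Emit:
{"name": "arm_command", "arguments": {"increments": [0,0,0,0,-1,0,0.9,0,0,0,0,-3,0,0.9,0,0,0,0,-4,0,0.9,0,0,0,0,-2,0,0.9,0,0,0,0,0,0,0.9]}}

```text
clock: 17.98
position: [0.6595, -0.1816, 0.3032]
ee_rot: [-0.652, 0.654, 0.271, -0.27]
contact_force: [-0.1, 0.1, -1.1]
width: 0.0378
```

```bash
python3 -c "
from h import *
go(.5743,.0125,.303,45)
save(cv2.resize(vision.get_image('side')[130:290,200:380],None,fx=4,fy=3.7),'s8')"
```

```text
t 17.98 tool xang 45.0 shift cm [ 7.69 -0.04 19.76] F [-0.1  0.1 -1.1] w 0.0378
 turn [ 0.003 -0.     0.002] shift in target axes [ 7.7   0.02 19.75]
```

View pics/s8.png

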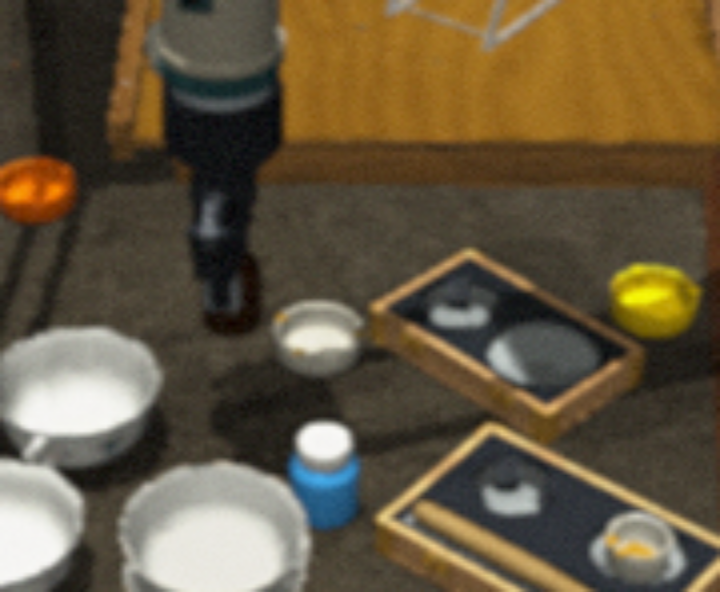

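Run:
```python
from h import *
im=vision.get_image('side'); s=manip.get_state(); R=rot().as_matrix()
S=8;x0,y0=240,190
c=cv2.resize(im[y0:225,x0:275],None,fx=S,fy=S,interpolation=cv2.INTER_CUBIC)
for h in(.105,.125,.145):
    p=s['position']+R[:,1]*(s['position'][2]-h)
    for d,col in((0,(255,0,0)),(.02,(0,255,0)),(-.02,(0,255,0))):
        u,v=proj("side",p+R[:,2]*d); cv2.circle(c,(int((u-x0+.5)*S),int((v-y0+.5)*S)),3,col,-1)
save(cv2.resize(c,None,fx=2,fy=2),"s9")
```

```text
(no output)
```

View pics/s9.png

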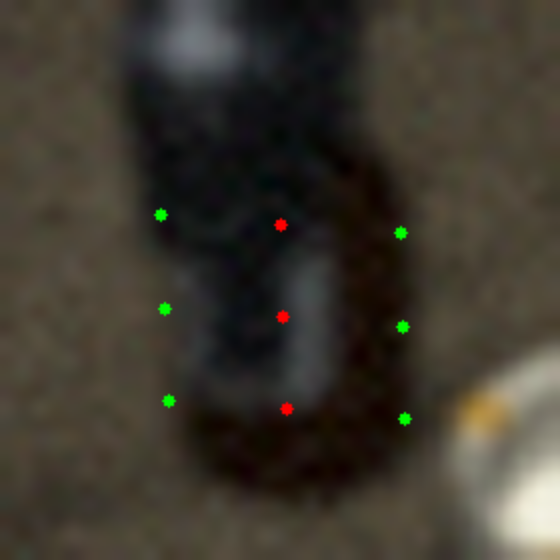

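Emit:
{"name": "arm_command", "arguments": {"increments": [0,0,0,1.5,0,3.9,0.9,0,0,0,1.5,0,3.9,0.9,0,0,0,1.5,0,3.9,0.9,0,0,0,1.6,0,3.9,0.9,0,0,0,1.6,2,4,0.9,0,0,0,0,3,0,0.9,0,0,0,0,0,0,0.9,0,0,0,0,0,0,0.9]}}

```text
clock: 19.08
position: [0.5755, 0.0111, 0.251]
ee_rot: [-0.653, 0.653, 0.27, -0.27]
contact_force: [0.7, -0.8, -1.0]
width: 0.0376
```

```bash
python3 -c "
from h import *
go(.5753,.0115,.236,45)
save(cv2.resize(vision.get_image('side')[180:330,250:410],None,fx=4.8,fy=4),'s10')"
```

```text
t 19.07 tool xang 45.0 shift cm [0.01 1.5  0.04] F [ 0.7 -0.8 -1. ] w 0.0376
 turn [-0.    -0.001 -0.   ] shift in target axes [0.01 1.5  0.04]
```

View pics/s10.png

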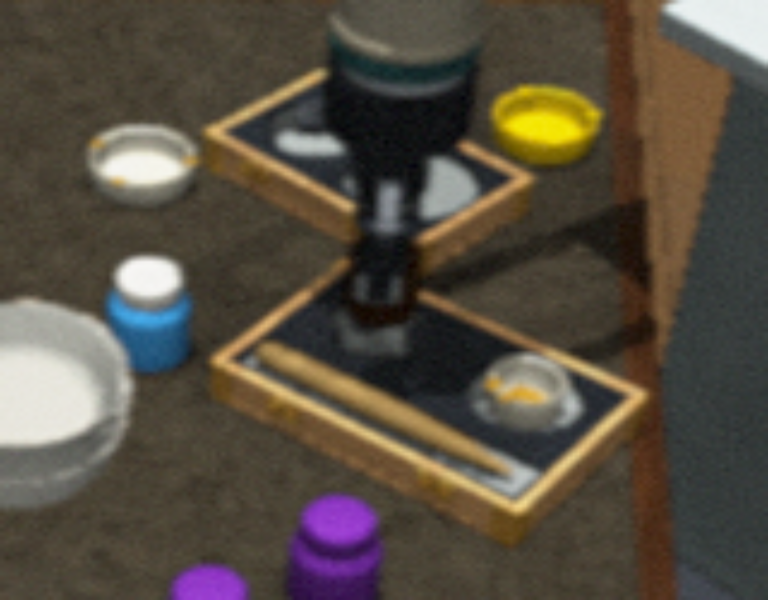

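Emit:
{"name": "arm_command", "arguments": {"increments": [0,0,0,0,1,0,0.9,0,0,0,0,0.7,0,0.9,0,0,0,0,0.3,0,0.9,0,0,0,0,0.3,0,0.9,0,0,0,0,0,0,0.9], "grip_force": 60}}

```text
clock: 19.75
position: [0.5751, 0.0115, 0.228]
ee_rot: [0.653, -0.653, -0.27, 0.271]
contact_force: [0.6, -0.4, -1.6]
width: 0.0373
```

Emit:
{"name": "arm_command", "arguments": {"increments": [0,0,0,0,0.4,0,0.9,0,0,0,0,0.4,0,0.9,0,0,0,0,0.4,0,0.9,0,0,0,0,0,0,0.9]}}

```text
clock: 20.25
position: [0.575, 0.0114, 0.2157]
ee_rot: [0.653, -0.653, -0.27, 0.271]
contact_force: [0.1, -1.0, -2.9]
width: 0.0377
```

Emit:
{"name": "arm_command", "arguments": {"increments": [0,0,0,0,0.3,0,0.9,0,0,0,0,0.3,0,0.9,0,0,0,0,0,0,0.9]}}

```text
clock: 20.62
position: [0.575, 0.0115, 0.2098]
ee_rot: [0.653, -0.653, -0.27, 0.271]
contact_force: [-0.8, -0.2, -1.2]
width: 0.0375
```

Emit:
{"name": "arm_command", "arguments": {"increments": [0,0,0,0,0.2,0,0.9,0,0,0,0,0.1,0,0.9,0,0,0,0,0,0,0.9]}}

```text
clock: 21.0
position: [0.5751, 0.0115, 0.2077]
ee_rot: [-0.653, 0.653, 0.271, -0.27]
contact_force: [-1.5, -0.8, 4.3]
width: 0.0372
```

```bash
python3 -c "
from h import *
go(.5753,.0115,.2077,45)
save(cv2.resize(vision.get_image('side')[200:310,280:400],None,fx=5,fy=5),'s11')"
```

```text
t 21.0 tool xang 45.0 shift cm [ 0.01 -0.   -0.01] F [-1.5 -0.8  4.3] w 0.0372
 turn [ 0. -0.  0.] shift in target axes [ 0.01 -0.   -0.01]
```

View pics/s11.png

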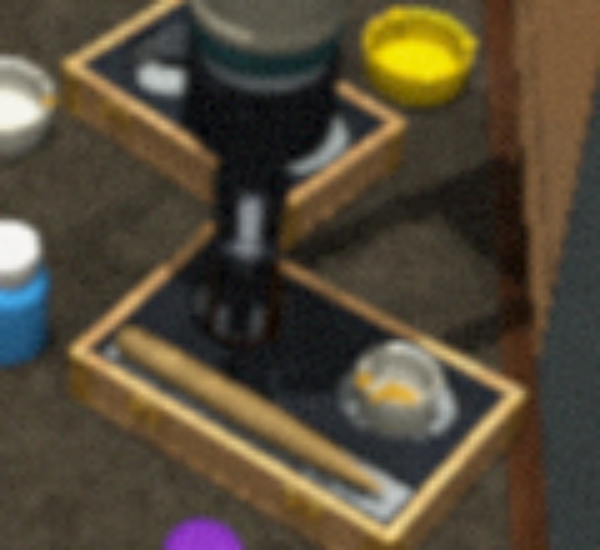

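Emit:
{"name": "arm_command", "arguments": {"increments": [0,0,0,0,0.1,0,0.9,0,0,0,0,0,0,0.9]}}

```text
clock: 21.3
position: [0.5751, 0.0115, 0.2077]
ee_rot: [-0.653, 0.654, 0.271, -0.27]
contact_force: [-3.4, -0.7, 11.9]
width: 0.0377
```

Emit:
{"name": "arm_command", "arguments": {"increments": [0,0,0,0,0.1,0,0.9,0,0,0,0,0,0,0.9]}}

```text
clock: 21.55
position: [0.5751, 0.0115, 0.2076]
ee_rot: [-0.653, 0.654, 0.271, -0.27]
contact_force: [-4.8, -0.2, 18.0]
width: 0.0371
```

Emit:
{"name": "arm_command", "arguments": {"increments": [0,0,0,0,-0.2,0,0.9,0,0,0,0,0,0,0.35,0,0,0,0,0,0,0.35,0,0,0,0,0,0,0.35,0,0,0,0,-4,0,0.35,0,0,0,0,-4,0,0.35,0,0,0,0,-1.5,0,1,0,0,0,0,0,0,1]}}

```text
clock: 22.55
position: [0.5753, 0.0115, 0.3026]
ee_rot: [-0.653, 0.654, 0.271, -0.27]
contact_force: [-0.7, 0.8, -0.4]
width: 0.0196
```

Emit:
{"name": "arm_command", "arguments": {"increments": [0,0,0,0,0,0,1,0,0,0,0,0,0,1,0,0,0,0,2,0.1,1,0,0,0,0,1.5,0,1,0,0,0,0,0.5,0,1,0,0,0,0,0,0,1]}}

```text
clock: 23.3
position: [0.5744, 0.0122, 0.2616]
ee_rot: [0.654, -0.653, -0.27, 0.271]
contact_force: [0.1, -0.3, 1.2]
width: -0.0001
```

```bash
python3 -c "
from h import *
go(.5743,.0125,.252,45)
save(cv2.resize(vision.get_image('side')[200:310,280:400],None,fx=5,fy=5),'s12')"
```

```text
t 23.3 tool xang 45.0 shift cm [0.01 0.96 0.03] F [ 0.1 -0.3  1.2] w -0.0001
 turn [-0.001 -0.    -0.001] shift in target axes [0.01 0.96 0.03]
```

View pics/s12.png

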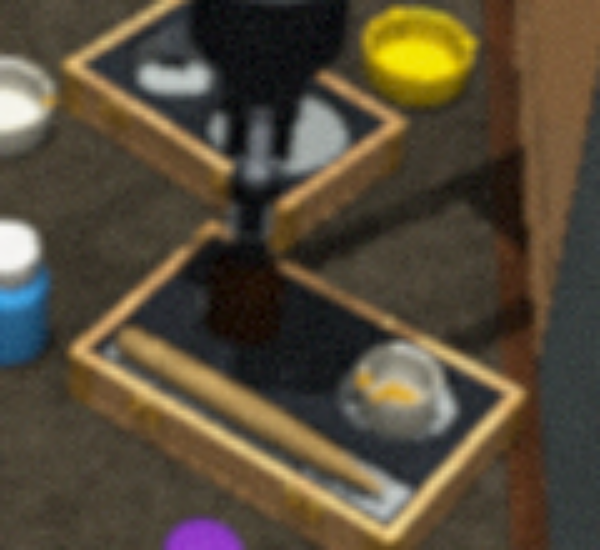

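Emit:
{"name": "arm_command", "arguments": {"increments": [0,0,0,0,0.5,0,1,0,0,0,0,0.2,0,1,0,0,0,0,0.1,0,1,0,0,0,0,0,0,1]}}

```text
clock: 23.85
position: [0.5744, 0.0122, 0.2542]
ee_rot: [-0.653, 0.653, 0.27, -0.27]
contact_force: [-0.1, 0.1, -0.5]
width: -0.0002
```

Emit:
{"name": "arm_command", "arguments": {"increments": [0,0,0,0,0.1,0,1,0,0,0,0,0,0,1]}}

```text
clock: 24.1
position: [0.5744, 0.0122, 0.2531]
ee_rot: [-0.653, 0.653, 0.27, -0.27]
contact_force: [0.1, 0.2, 0.5]
width: 0.0002
```

Emit:
{"name": "arm_command", "arguments": {"increments": [0,0,0,0,0.1,0,1,0,0,0,0,0,0,1]}}

```text
clock: 24.35
position: [0.5745, 0.0122, 0.2522]
ee_rot: [-0.653, 0.653, 0.271, -0.27]
contact_force: [0.5, -0.4, 0.8]
width: 0.0001
```

Emit:
{"name": "arm_command", "arguments": {"increments": [0,0,0,0,0.1,0,1,0,0,0,0,0.1,0,1,0,0,0,0,0,0,1]}}

```text
clock: 24.72
position: [0.575, 0.0124, 0.2519]
ee_rot: [-0.653, 0.654, 0.271, -0.269]
contact_force: [-0.6, 0.9, 10.0]
width: -0.0
```

Emit:
{"name": "arm_command", "arguments": {"increments": [0,0,0,0,0.1,0,1,0,0,0,0,0,0,1]}}

```text
clock: 24.98
position: [0.5752, 0.0124, 0.2519]
ee_rot: [-0.653, 0.654, 0.272, -0.269]
contact_force: [-2.3, 1.2, 14.3]
width: -0.0002
```

Emit:
{"name": "arm_command", "arguments": {"increments": [0,0,0,0,-3,0,1,0,0,0,0,-3,0,0.2,0,0,0,0,0,0,0.2]}}

```text
clock: 25.35
position: [0.5752, 0.0121, 0.3114]
ee_rot: [-0.652, 0.654, 0.272, -0.269]
contact_force: [0.5, 0.1, -0.4]
width: 0.0358
```

```bash
python3 -c "
from h import *
go(.667,-.072,.3,45)"
```

```text
t 25.35 tool xang 45.0 shift cm [  0.54   1.2  -12.43] F [ 0.5  0.1 -0.4] w 0.0358
 turn [ 0.004 -0.     0.003] shift in target axes [  0.54   1.14 -12.44]
```

Emit:
{"name": "arm_command", "arguments": {"increments": [0,0,0,0.2,0,-4.1,0.2,0,0,0,0.2,0,-4.1,0.2,0,0,0,0.1,0,-4.2,0.2,0.004,0,0.003,0,2,0,0.2,0,0,0,0,3,0,0.2,0,0,0,0,1,0,0.2,0,0,0,0,0,0,0.2]}}

```text
clock: 26.22
position: [0.6646, -0.0714, 0.2477]
ee_rot: [0.655, -0.652, -0.268, 0.273]
contact_force: [-0.8, -0.3, 0.6]
width: 0.0681
```

Run:
```python
from h import *
go(.667,-.072,.2,45)
im=vision.get_image('side'); s=manip.get_state(); R=rot().as_matrix()
S=8;x0,y0=255,210
c=cv2.resize(im[y0:275,x0:320],None,fx=S,fy=S,interpolation=cv2.INTER_CUBIC)
for h in(.0,.025,.05,.07):
    p=s['position']+R[:,1]*(s['position'][2]-h)
    for d,col in((0,(255,0,0)),(.0225,(0,255,0)),(-.0225,(0,255,0))):
        u,v=proj("side",p+R[:,2]*d); cv2.circle(c,(int((u-x0+.5)*S),int((v-y0+.5)*S)),3,col,-1)
save(c,"s13")
```

```text
t 26.23 tool xang 45.0 shift cm [ 0.15  4.77 -0.24] F [-0.8 -0.3  0.6] w 0.0681
 turn [-0.007 -0.    -0.005] shift in target axes [ 0.13  4.77 -0.21]
```

View pics/s13.png

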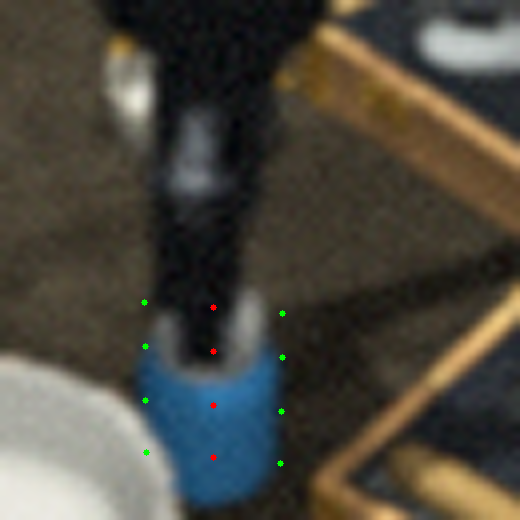

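Emit:
{"name": "arm_command", "arguments": {"increments": [0,0,0,0,1,0,0.2,0,0,0,0,0,0,0.2,0,0,0,0,0,0,0.2,0,0,0,0,0,0,0.2]}}

```text
clock: 26.78
position: [0.6655, -0.072, 0.2396]
ee_rot: [0.654, -0.653, -0.269, 0.272]
contact_force: [0.5, 0.2, 0.2]
width: 0.0683
```

Run:
```python
from h import *
go(.667,-.072,.2,45)
```

```text
t 26.77 tool xang 45.0 shift cm [ 0.12  3.96 -0.12] F [0.5 0.2 0.2] w 0.0683
 turn [-0.003 -0.    -0.003] shift in target axes [ 0.11  3.96 -0.11]
```

Emit:
{"name": "arm_command", "arguments": {"increments": [0,0,0,0,2,0,0.2,0,0,0,0,1.4,0,0.2,0,0,0,0,0.5,0,0.2,0,0,0,0,0,0,0.2,0,0,0,0,0,0,0.2]}}

```text
clock: 27.4
position: [0.6655, -0.072, 0.2007]
ee_rot: [0.654, -0.653, -0.269, 0.272]
contact_force: [-0.5, -0.5, -0.7]
width: 0.0683
```

Run:
```python
from h import *
go(.667,-.072,.2,45)
```

```text
t 27.4 tool xang 45.0 shift cm [ 0.11  0.07 -0.11] F [-0.5 -0.5 -0.7] w 0.0683
 turn [-0.003 -0.    -0.002] shift in target axes [ 0.11  0.07 -0.11]
```

Emit:
{"name": "arm_command", "arguments": {"increments": [-0.003,0,-0.002,0.1,0,-0.1,0.2,0,0,0,0,0,0,0.2,0,0,0,0,0,0,0.4,0,0,0,0,0,0,0.9,0,0,0,0,0,0,0.9,0,0,0,0,0,0,0.9,0,0,0,0,-1,0,0.9], "grip_force": 60}}

```text
clock: 28.28
position: [0.666, -0.0718, 0.2092]
ee_rot: [0.654, -0.653, -0.269, 0.272]
contact_force: [-0.6, -0.6, -1.1]
width: 0.0416
```

Emit:
{"name": "arm_command", "arguments": {"increments": [0,0,0,0,-3,0,0.9,0,0,0,0,-4,0,0.9,0,0,0,0,-2,0,0.9,0,0,0,0,0,0,0.9,0,0,0,0,0,0,0.9]}}

```text
clock: 28.9
position: [0.6662, -0.0718, 0.2989]
ee_rot: [0.654, -0.653, -0.269, 0.272]
contact_force: [-0.4, 0.0, -1.3]
width: 0.0418
```

Run:
```python
from h import *
go(.4678,-.1609,.3,45)
im=vision.get_image('side'); s=manip.get_state(); R=rot().as_matrix()
S=8;x0,y0=255,180
c=cv2.resize(im[y0:245,x0:320],None,fx=S,fy=S,interpolation=cv2.INTER_CUBIC)
for h in(.1,.125,.15):
    p=s['position']+R[:,1]*(s['position'][2]-h)
    for d,col in((0,(255,0,0)),(.0225,(0,255,0)),(-.0225,(0,255,0))):
        u,v=proj("side",p+R[:,2]*d); cv2.circle(c,(int((u-x0+.5)*S),int((v-y0+.5)*S)),3,col,-1)
save(c,"s14")
```

```text
t 28.9 tool xang 45.0 shift cm [-20.33  -0.03   7.72] F [-0.4  0.  -1.3] w 0.0418
 turn [-0.003 -0.    -0.002] shift in target axes [-20.33  -0.11   7.73]
```

View pics/s14.png

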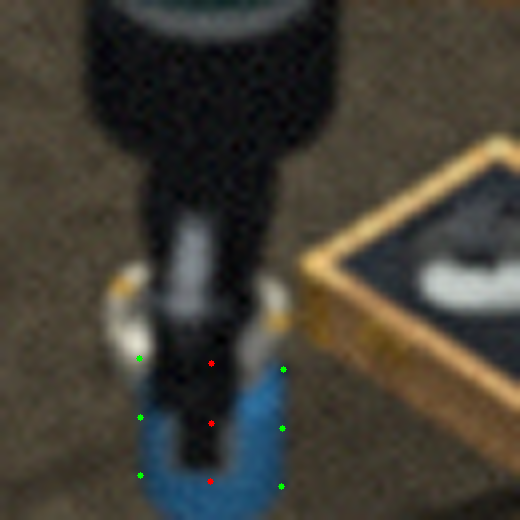

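Emit:
{"name": "arm_command", "arguments": {"increments": [-0.003,0,-0.002,-4,0,1.5,0.9,0,0,0,-4.1,0,1.5,0.9,0,0,0,-4.1,0,1.5,0.9,0,0,0,-4.1,0,1.6,0.9,0,0,0,-4,0,1.6,0.9,0,0,0,0,4,0,0.9,0,0,0,0,1,0,0.9,0,0,0,0,0,0,0.9]}}

```text
clock: 29.95
position: [0.4689, -0.1608, 0.249]
ee_rot: [0.653, -0.653, -0.271, 0.271]
contact_force: [0.4, 1.1, -0.2]
width: 0.042
```

Emit:
{"name": "arm_command", "arguments": {"increments": [0,0,0,0,0,0,0.9,0,0,0,0,0,0,0.9]}}

```text
clock: 30.2
position: [0.4695, -0.161, 0.2507]
ee_rot: [-0.652, 0.654, 0.272, -0.27]
contact_force: [0.3, -0.5, 0.4]
width: 0.0418
```

Run:
```python
from h import *
go(.4679,-.161,.205,45)
save(cv2.resize(vision.get_image('side')[150:270,240:400],None,fx=5,fy=5),'s15')
```

```text
t 30.2 tool xang 45.0 shift cm [-0.12  4.57  0.13] F [ 0.3 -0.5  0.4] w 0.0418
 turn [0.004 0.    0.002] shift in target axes [-0.12  4.57  0.11]
```

View pics/s15.png

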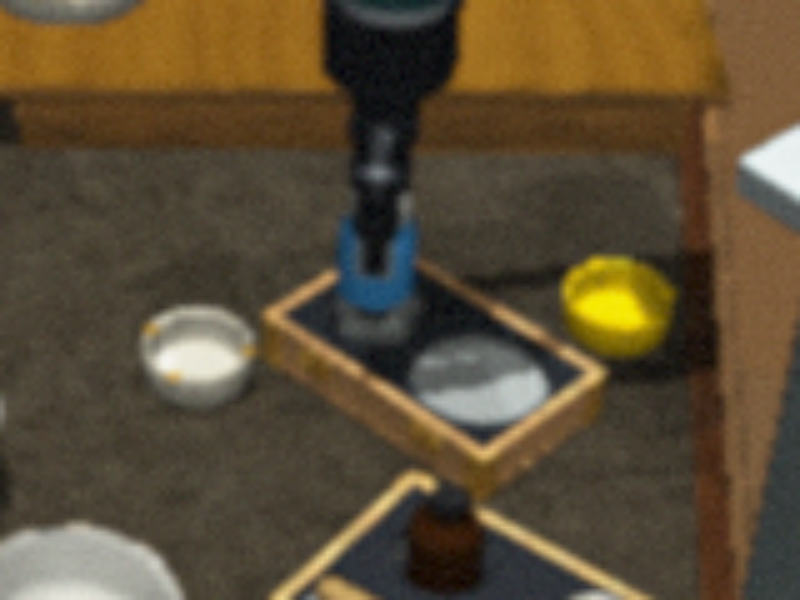

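Emit:
{"name": "arm_command", "arguments": {"increments": [0.003,0,0.002,-0.1,1,0.1,0.9,0,0,0,0,0.8,0,0.9,0,0,0,0,0.3,0,0.9,0,0,0,0,0.3,0,0.9,0,0,0,0,0,0,0.9]}}

```text
clock: 30.88
position: [0.4674, -0.161, 0.2257]
ee_rot: [0.654, -0.653, -0.27, 0.271]
contact_force: [0.4, 0.5, -1.0]
width: 0.0419
```

Emit:
{"name": "arm_command", "arguments": {"increments": [0,0,0,0,0.4,0,0.9,0,0,0,0,0.4,0,0.9,0,0,0,0,0.4,0,0.9,0,0,0,0,0,0,0.9]}}

```text
clock: 31.38
position: [0.4673, -0.161, 0.2135]
ee_rot: [0.654, -0.653, -0.27, 0.271]
contact_force: [0.1, -0.4, -2.1]
width: 0.0416
```

Emit:
{"name": "arm_command", "arguments": {"increments": [0,0,0,0,0.4,0,0.9,0,0,0,0,0.2,0,0.9,0,0,0,0,0,0,0.9]}}

```text
clock: 31.75
position: [0.4673, -0.161, 0.2076]
ee_rot: [0.654, -0.653, -0.27, 0.271]
contact_force: [-0.3, -1.1, -2.4]
width: 0.0417
```

Run:
```python
from h import *
go(.4679,-.161,.205,45)
```

```text
t 31.75 tool xang 45.0 shift cm [ 0.04  0.26 -0.04] F [-0.3 -1.1 -2.4] w 0.0417
 turn [-0.001 -0.    -0.001] shift in target axes [ 0.04  0.26 -0.04]
```

Emit:
{"name": "arm_command", "arguments": {"increments": [0,0,0,0,0.2,0,0.9,0,0,0,0,0.1,0,0.9,0,0,0,0,0,0,0.9]}}

```text
clock: 32.12
position: [0.4674, -0.161, 0.2057]
ee_rot: [0.653, -0.653, -0.27, 0.271]
contact_force: [-1.4, 0.4, 6.4]
width: 0.0419
```

Emit:
{"name": "arm_command", "arguments": {"increments": [0,0,0,0,0.1,0,0.9,0,0,0,0,0,0,0.9]}}

```text
clock: 32.38
position: [0.4673, -0.161, 0.2056]
ee_rot: [-0.653, 0.653, 0.27, -0.271]
contact_force: [-3.8, 0.5, 14.9]
width: 0.0415
```

Emit:
{"name": "arm_command", "arguments": {"increments": [0,0,0,0,0.1,0,0.9,0,0,0,0,0,0,0.9]}}

```text
clock: 32.62
position: [0.4673, -0.1609, 0.2056]
ee_rot: [-0.653, 0.654, 0.27, -0.271]
contact_force: [-6.2, 2.7, 21.5]
width: 0.0415
```

Firm stop. Release, then check by pressing the cap (top should be at 75 mm → TCP 0.248).

Emit:
{"name": "arm_command", "arguments": {"increments": [0,0,0,0,-0.3,0,0.9,0,0,0,0,0,0,0.3,0,0,0,0,0,0,0.3,0,0,0,0,0,0,0.3,0,0,0,0,-4,0,0.3,0,0,0,0,-4,0,0.3,0,0,0,0,-1,0,1,0,0,0,0,0,0,1]}}

```text
clock: 33.62
position: [0.4675, -0.1609, 0.2959]
ee_rot: [0.653, -0.653, -0.27, 0.271]
contact_force: [-0.1, 0.1, 0.1]
width: 0.0243
```

Emit:
{"name": "arm_command", "arguments": {"increments": [0,0,0,0,0,0,1,0,0,0,0,0,0,1,0,0,0,0,2,0,1,0,0,0,0,1.5,0,1,0,0,0,0,0.5,0,1,0,0,0,0,0,0,1]}}

```text
clock: 34.38
position: [0.4674, -0.161, 0.2554]
ee_rot: [0.654, -0.653, -0.27, 0.271]
contact_force: [0.1, 0.1, -0.1]
width: 0.0
```

Run:
```python
from h import *
go(.4679,-.161,.248,45)
```

```text
t 34.38 tool xang 45.0 shift cm [ 0.03  0.74 -0.04] F [ 0.1  0.1 -0.1] w 0.0
 turn [-0.002 -0.    -0.001] shift in target axes [ 0.03  0.74 -0.04]
```

Emit:
{"name": "arm_command", "arguments": {"increments": [0,0,0,0,0.4,0,1,0,0,0,0,0.2,0,1,0,0,0,0,0,0,1]}}

```text
clock: 34.75
position: [0.4674, -0.161, 0.25]
ee_rot: [0.653, -0.653, -0.27, 0.271]
contact_force: [0.2, -0.3, 0.6]
width: -0.0001
```

Emit:
{"name": "arm_command", "arguments": {"increments": [0,0,0,0,0.1,0,1,0,0,0,0,0.1,0,1,0,0,0,0,0,0,1]}}

```text
clock: 35.12
position: [0.4676, -0.1612, 0.2485]
ee_rot: [-0.653, 0.653, 0.27, -0.271]
contact_force: [-1.5, -0.2, 4.5]
width: -0.0001
```

Emit:
{"name": "arm_command", "arguments": {"increments": [0,0,0,0,0.1,0,1,0,0,0,0,0.1,0,1,0,0,0,0,0,0,1]}}

```text
clock: 35.5
position: [0.4677, -0.1613, 0.2484]
ee_rot: [-0.653, 0.654, 0.271, -0.271]
contact_force: [-3.3, 0.3, 18.8]
width: -0.0003
```

Emit:
{"name": "arm_command", "arguments": {"increments": [0,0,0,0,-3,0,1,0,0,0,0,-3,0,0,0,0,0,0,0,0,0,0,0,0,0,0,0,0]}}

```text
clock: 36.0
position: [0.4671, -0.1607, 0.3052]
ee_rot: [0.654, -0.653, -0.27, 0.271]
contact_force: [-1.6, 0.5, 0.1]
width: 0.0546
```

Run:
```python
from h import *
go(.565,-.2075,.24,45)
save(cv2.resize(vision.get_image('side')[170:280,240:400],None,fx=5,fy=5),'s16')
```

```text
t 36.0 tool xang 45.0 shift cm [  3.63   6.49 -10.24] F [-1.6  0.5  0.1] w 0.0546
 turn [-0.002 -0.    -0.001] shift in target axes [  3.61   6.52 -10.23]
```

View pics/s16.png

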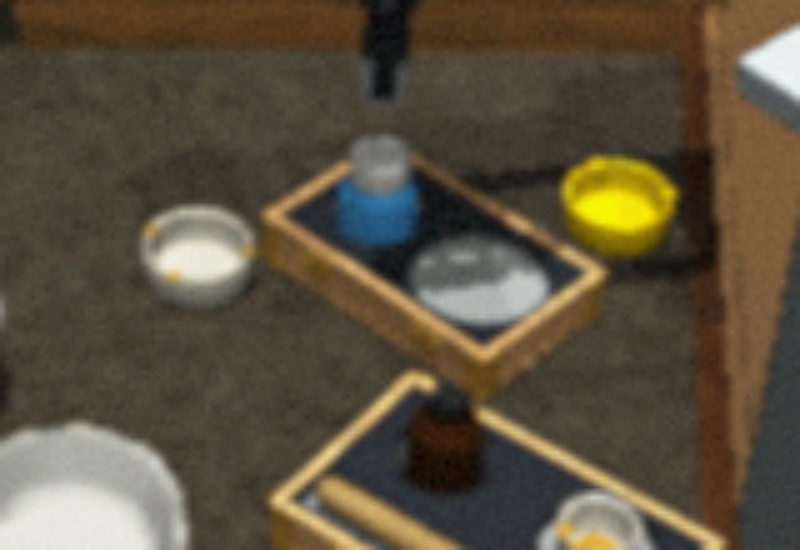

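Emit:
{"name": "arm_command", "arguments": {"increments": [0,0,0,1.2,0,-3.4,0,0,0,0,1.2,0,-3.4,0,0,0,0,1.2,0,-3.4,0,0,0,0,0,3,0,0,0,0,0,0,3,0,0,0,0,0,0,0,0,0,0,0,0,0,0,0,0,0,0,0,0,0,0,0]}}

```text
clock: 37.05
position: [0.5654, -0.2079, 0.247]
ee_rot: [-0.653, 0.654, 0.271, -0.27]
contact_force: [-0.0, -0.5, -0.7]
width: 0.0853
```

Run:
```python
from h import *
go(.565,-.2075,.182,45)
im=vision.get_image('side'); s=manip.get_state(); R=rot().as_matrix()
S=8;x0,y0=250,180
c=cv2.resize(im[y0:245,x0:320],None,fx=S,fy=S,interpolation=cv2.INTER_CUBIC)
for h in(.026,):
    p=s['position']+R[:,1]*(s['position'][2]-h)
    for d in np.linspace(0,2*np.pi,16):
        u,v=proj("side",p+R[:,2]*np.cos(d)*.032+R[:,0]*.032*np.sin(d)); cv2.circle(c,(int((u-x0+.5)*S),int((v-y0+.5)*S)),3,(255,0,0),-1)
save(c,"s17")
```

```text
t 37.05 tool xang 45.0 shift cm [-0.    6.5   0.07] F [-0.  -0.5 -0.7] w 0.0853
 turn [ 0.001 -0.    -0.   ] shift in target axes [-0.01  6.5   0.06]
```

View pics/s17.png

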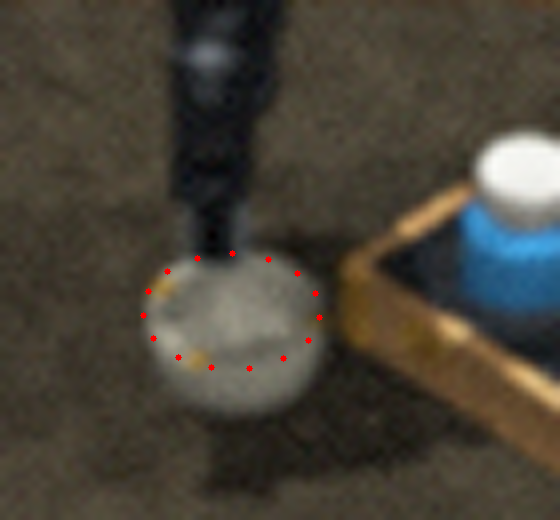

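Emit:
{"name": "arm_command", "arguments": {"increments": [0,0,0,0,3,0,0,0,0,0,0,2.5,0,0,0,0,0,0,1.4,0,0,0,0,0,0,0.1,0,0,0,0,0,0,0,0,0,0,0,0,0,0,0,0.3,0,0,0,0,0,0,0.6,0,0,0,0,0,0,0.6], "grip_force": 40}}

```text
clock: 38.1
position: [0.5652, -0.2079, 0.1772]
ee_rot: [-0.653, 0.654, 0.27, -0.271]
contact_force: [-0.6, 0.7, 5.7]
width: 0.0613
```

Run:
```python
from h import *
go(.4603,-.0814,.27,45)
```

```text
t 38.1 tool xang 45.0 shift cm [ 1.52 -9.29 16.36] F [-0.6  0.7  5.7] w 0.0613
 turn [ 0.001 -0.    -0.001] shift in target axes [ 1.53 -9.28 16.37]
```

Emit:
{"name": "arm_command", "arguments": {"increments": [0,0,0,0,-3,0,0.6,0,0,0,0,-4,0,0.6,0,0,0,0,-4,0,0.6,0,0,0,0.4,0,4,0.6,0,0,0,0.4,0,4.1,0.6,0,0,0,0.4,0,4.1,0.6,0,0,0,0.3,0,4.1,0.6,0,0,0,0,0,0,0.6]}}

```text
clock: 39.1
position: [0.4579, -0.0797, 0.286]
ee_rot: [0.654, -0.652, -0.27, 0.272]
contact_force: [-0.3, -0.4, -1.1]
width: 0.0614
```

Emit:
{"name": "arm_command", "arguments": {"increments": [0,0,0,0,3,0,0.6,0,0,0,0,2,0,0.6,0,0,0,0,1,0,0.6,0,0,0,0,0,0,0.6,0,0,0,0,0,0,0.6]}}

```text
clock: 39.72
position: [0.461, -0.0821, 0.2265]
ee_rot: [-0.653, 0.654, 0.27, -0.27]
contact_force: [-0.1, 0.5, -0.1]
width: 0.0613
```

Run:
```python
from h import *
go(.4603,-.0814,.1995,45)
save(cv2.resize(vision.get_image('side')[150:280,250:410],None,fx=5,fy=4.6),'s18')
```

```text
t 39.73 tool xang 45.0 shift cm [0.  2.7 0.1] F [-0.1  0.5 -0.1] w 0.0613
 turn [ 0.001 -0.001 -0.   ] shift in target axes [0.  2.7 0.1]
```

View pics/s18.png

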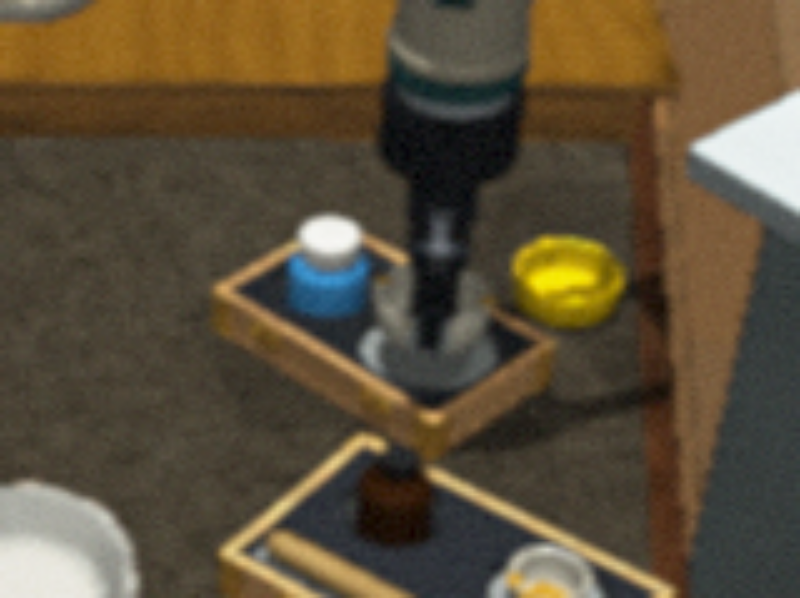

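Emit:
{"name": "arm_command", "arguments": {"increments": [0,0,0,0,1.2,0.1,0.6,0,0,0,0,0.8,0,0.6,0,0,0,0,0.3,0,0.6,0,0,0,0,0,0,0.6]}}

```text
clock: 40.28
position: [0.4595, -0.081, 0.2025]
ee_rot: [0.654, -0.653, -0.27, 0.271]
contact_force: [-0.5, -0.7, -1.4]
width: 0.061
```

Emit:
{"name": "arm_command", "arguments": {"increments": [0,0,0,0,0.2,0,0.6,0,0,0,0,0.1,0,0.6,0,0,0,0,0,0,0.6]}}

```text
clock: 40.65
position: [0.4596, -0.0811, 0.1999]
ee_rot: [0.653, -0.653, -0.27, 0.271]
contact_force: [-0.3, 0.4, -1.0]
width: 0.061
```

Release and retreat clear of the view.

Emit:
{"name": "arm_command", "arguments": {"increments": [0,0,0,0,0,0,0.1,0,0,0,0,0,0,0.1,0,0,0,0,0,0,0.1,0,0,0,0,-3,0,0.1,0,0,0,0,-4,0,0.1,0,0,0,0,-5,0,0.1,0,0,0,0,0,0,0.1]}}

```text
clock: 41.52
position: [0.4612, -0.0815, 0.3237]
ee_rot: [-0.651, 0.655, 0.273, -0.269]
contact_force: [-0.1, 0.6, -0.2]
width: 0.0772
```

Emit:
{"name": "arm_command", "arguments": {"increments": [0,0,0,3.5,0,-3.5,0.1,0,0,0,2.8,0,-3.5,0.1,0,0,0,1,-1,-4,0.1,0,0,0,-1,-1,-4,0.1,0,0,0,-2,0,-4,0.1,0,0,0,-2,0,-4,0.1,0,0,0,-2,0,-4,0.1,0,0,0,-2,0,-4,0.1]}}

```text
clock: 42.52
position: [0.6671, -0.3136, 0.3377]
ee_rot: [0.654, -0.652, -0.269, 0.271]
contact_force: [0.7, 0.1, -0.2]
width: 0.0768
```

Run:
```python
from h import *
go(.46,-.08,.3)
save(cv2.resize(vision.get_image('side')[180:320,250:410],None,fx=5,fy=4.2),'s19')
t=vision.get_image('top'); cv2.imwrite('pics/topf.png',cv2.cvtColor(t,cv2.COLOR_RGB2BGR))
save(cv2.resize(t[160:310,140:340],None,fx=4,fy=4),'t19')
```

```text
t 42.52 tool xang 45.0 shift cm [ 1.87  3.88 31.15] F [ 0.7  0.1 -0.2] w 0.0768
```

View pics/s19.png

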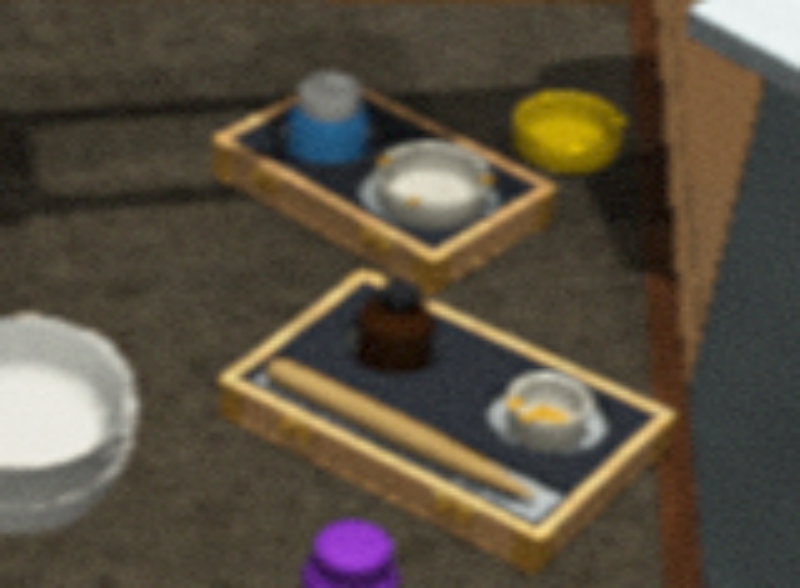

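View pics/t19.png

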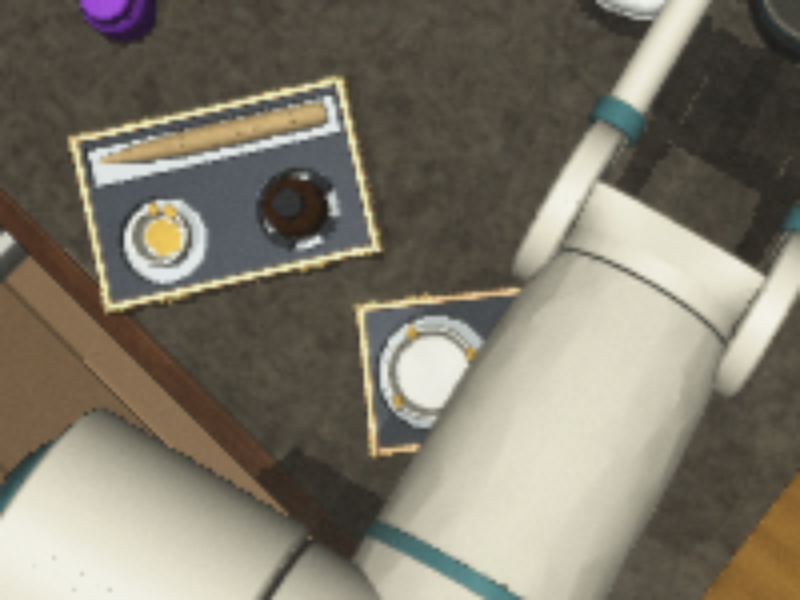

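Run:
```python
from h import *
t=cv2.cvtColor(cv2.imread("pics/topf.png"),cv2.COLOR_BGR2RGB)
S=6;x0,y0=160,178
c=cv2.resize(t[y0:208,x0:230],None,fx=S,fy=S,interpolation=cv2.INTER_CUBIC)
h=cv2.cvtColor(c,cv2.COLOR_RGB2HSV).astype(int)
m=((h[...,0]>8)&(h[...,0]<25)&(h[...,1]>75)&(h[...,2]>100)).astype(np.uint8)
m=cv2.morphologyEx(m,cv2.MORPH_OPEN,np.ones((13,13),np.uint8))
q=max(cv2.findContours(m,0,cv2.CHAIN_APPROX_NONE)[0],key=cv2.contourArea)
O=np.array([.5857,.064]);a=np.radians(102.2);X=np.array([np.cos(a),np.sin(a)]);Y=np.array([-X[1],X[0]])
def bx(p,z):
    w=onz("top",(p[0]+.5)/S-.5+x0,(p[1]+.5)/S-.5+y0,z)[:2]-O; return np.array([w@X,w@Y])*1000
pts=np.array([bx(p,.0355) for p in q[:,0,:]])
print("x range",pts[:,0].min().round(1),pts[:,0].max().round(1))
for lo in range(-80,81,20):
    s=pts[abs(pts[:,0]-lo)<4]
    if len(s): print(lo,"y",s[:,1].min().round(1),s[:,1].max().round(1))
w=((h[...,1]<50)&(h[...,2]>150)).astype(np.uint8)
for lo in (-84,-80,-40,0,40,60,80,84):
    ys=[bx((j,i),.027) for i,j in zip(*np.nonzero(w))if (i+j)%3==0]
    ys=np.array(ys); s=ys[(abs(ys[:,0]-lo)<2)&(ys[:,1]<-20)]
    if len(s): print("slot",lo,s[:,1].min().round(1),s[:,1].max().round(1))
big=cv2.resize(c,None,fx=1.8,fy=1.8); save(big,"slot")
```

```text
x range -81.0 65.5
-80 y -45.3 -32.2
-60 y -47.1 -31.6
-40 y -47.9 -32.1
-20 y -48.3 -31.9
0 y -48.8 -32.3
20 y -48.0 -32.4
40 y -46.6 -33.8
60 y -45.1 -36.1Traceback (most recent call last):
  File "<stdin>", line 19, in <module>
  File "<stdin>", line 11, in bx
  File "h.py", line 10, in onz
    o,d=ray(n,u,v); return o+d*(z-o[2])/d[2]
        ~~~^^^^^^^
  File "h.py", line 8, in ray
    f,cx,cy,R,t=K(n); d=R.T@np.array([(u-cx)/f,(v-cy)/f,1]); return -R.T@t,d
                ~^^^
  File "h.py", line 5, in K
    p=vision.camera_params(n); f=210/np.tan(np.radians(p['vfov']/2))
ValueError: time passes only in moves, steps and waits
```

Run:
```python
from rig import manip, ticket
s=manip.get_state(); print(s['clock'],s['contact_force'].round(1))
print(ticket.sign_off())
```

```text
42.625 [-0.3  0.   0.7]
the job is handed in; nothing more can be done
None
```

Both kits are made up, and I handed the job in at 42.6 s with the gripper clear and touching nothing. The teacup and the look-alikes were never touched.

- **Bottle and jar:** both stand on the floor of their wells. Pressing down on the caps with the closed fingers stopped firmly at 79 mm (about 14 N) for the bottle and about 75.4 mm (about 19 N) for the jar. The expected heights were 79 and 75 mm.
- **Dishes:** the last pictures show both upright inside their recesses. The larger dish is partly hidden by the arm in the last top view, but the side view shows it whole.
- **Stick:** its barrel lies in the slot, about 2 mm off the slot's centre line and inside its edges.
- **Check that failed:** a second measurement, of the slot's own edges, stopped because I polled the calibration too often. I relied on the stick's position relative to the box instead.

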